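# Roll a cap strip home on a 24-well block

### The arm

A 6-joint arm with a two-finger parallel gripper is mounted at the origin on a cart in front of the work surface, level with it; the furniture and walls round the work are solid. World frame = base frame: x ahead of the robot, y to its left, z up, the work surface at z = 0. Lengths are in m, angles in rad, forces in N, time in s.
With the tool pointing down it reaches from about 0.35 to 0.975 m from the base axis. Payload 4.9 kg.
Tool frame: the origin (TCP) lies on the mounting face of the last link; the fingertips stand 173 mm ahead of it and the grasp point (between the pads) lies 155 mm ahead of it; x points along the fingers, z is the direction in which the jaws open and shut, and the axes are right-handed (so a half turn about x gives the same grasp; the last joint's range is limited). The gripper opens to 85 mm and grips with 20 to 120 N. Pads are 22 mm wide; open, the fingers measure 114 mm over their backs; the gripper's body (76 mm by 85 mm) begins 54 mm behind the grasp point. The pads swing forward as they close: fully open they stand 13 mm farther back than shut.
Start: joints at [1.023, 0.053, 1.613, -0, 1.476, -0.119], TCP at [0.26, 0.568, 0.405] pointing down, gripper open.
Joint ranges: [-3.01, 3.01], [-1.01, 2.22], [0.06, 2.58], [-1.02, 4.17], [0.09, 2.62], [-3.14, 3.14]. Speed limits (rad/s): [2.57, 2.57, 3.14, 3.14, 3.14, 3.14].

### API

Orientations are given as a rotation vector (axis times angle).
In Python, from station import get_obs, get_image, get_calibration, finish_job, look_for, masks_of, tip_of gives the robot as it stands.
- The arm moves only by the tool carry_out, never from a script. Its argument "increments" is a list of rows, each a list of 3 entries, a list of its own where there are three numbers: the turn, a rotation vector about the world's x, y, z in units of 0.1 rad (1.0 is 0.1 rad), then the shift along the world's x, y, z in units of 20 mm (1.0 is 20 mm), then the opening, from 0 (shut) to 1 (fully open). A call has 1 to 8 rows; each row shifts and turns the pose as measured when the row begins; what a row does not reach is not made up. A row lasts 1/10 s, in which the tool goes at most 50 mm and 8.59 degrees, less where a joint would pass 70% of its speed; a pose out of reach is approached as far as the arm can. A call with a number of a shift or a turn outside -1 to 1 is refused whole. A call with a gripper value outside its range is refused whole. The fingers move at their own pace and stop on an object; "squeeze" is the grip in N (left out, the last holds). Time passes only in rows, so rows that do not move let the fingers close. It gives the time, the measured TCP pose, the force and the opening at its end, in the units of the state.
- get_obs(): the state, without advancing time (a new reading comes with each control period).
- get_image(name): name is "scene" or "top"; returns (picture, depth): 384x512x3 uint8, blue, green, red; 384x512 float32, m along the optical axis (not along the pixel's ray), 0 where there is no reading.
- get_calibration(name): a dict with "fx", "fy", "cx", "cy" (pixels), "k1" (the pictures are not rectified: a ray, as slopes to the right and down, at radius r is drawn at 1 + k1 r^2 times it, then the intrinsics apply), "position" and "orientation" of the camera in the world. Camera axes: x right, y down, z forward; pixel columns grow to the right and rows downward; lengths in m; the calibration is good to about 2 mm. A picture is of the moment at which its call begins. get_calibration takes no time and is no camera call.
- finish_job(): hands the job in, once; it reports no verdict.
Trained networks look in the newest picture that a camera, given by its name, has taken for a name from the list of things; names that differ only in an ending like _2 or _b are one class to them, and where a whole thing is asked for, a point or a joint stands for the part that bears it (a point fixed in the world has none). Each returns a list of dicts, best first, with "p" (0 to 1); they miss things now and then, are a little off and sometimes report something else, mostly with a low value. They report only what shows in the picture. A call takes as long as a camera call. They do not tell look-alikes from the thing itself.
- look_for(camera, query): "centre" ([column, row] in pixels, amid what is visible of it).
- masks_of(camera, query): "region" (384x512 bool, what is visible of it) and "centre" ([column, row] in pixels, amid what is visible of it).
- tip_of(camera, query): "centre" ([column, row] in pixels: a listed point, or the origin of a listed thing).
The state is a dict: "t": time; "q": joint angles; "dq": joint speeds; "effort": joint torques, N m; "tool_pos": TCP position; "tool_rot": TCP orientation; "contact_force": force on the tool from outside, world axes, zero at the start; "wrist_torque": the same for the moment, N m; "opening": finger opening in m.
Only numpy, scipy, OpenCV 4.12 (cv2) and the standard library are available. Lean on these libraries where they do the work, as an engineer would, in place of code of your own. Each camera call takes 0.05 s, during which the arm holds its last target.

### The job

One cap strip on the white well block is only laid on: take the hand roller from its stand and roll it along that strip, pressing firmly but not so hard that the block cracks, until all six caps are fully home. Then put the roller back upright in its stand, fully down, and let go. Touch the block and the strip only with the roller, and leave the vials and the funnel where they stand.

Things in the scene. Friction and masses are not known exactly. Their poses are not given: they have to be found in the camera images.
- nest: low aluminium plate nest, 112 x 154 mm, that does not move; origin at the centre of its underside on the worktop, z up, y along the long side. In it sits a white 24-well block, 85 x 128 mm: 4 rows of 6 wells at 18 mm pitch, the rows along y. Its two far rows are open, the two rows nearest the robot carry blue cap strips. Above 30 N from the roller (its forces on all caps added up) the block cracks
- strip_mid (a point): middle of the cap strip to be seated, on the block's edge row nearest the robot (nest x = -27 mm, y = 0); point fixed to the nest, 59 mm above the worktop. The block rests on a rubber pad that nothing measures: with the caps home, the tops at the middle are 55 to 63 mm above the worktop and slope up or down along the row, up to 1.2 mm at the ends. Feel for it
- strip_end_1 (a point): end of the strip to be seated: over the centre of cap_1 (nest y = -45 mm), fixed to the nest, 59 mm above the worktop. The caps follow at 18 mm along nest y; each is 15 mm wide, 17 mm long, flat on top. A pull tab 2 mm below the tops reaches 10 mm past each end cap
- strip_end_6 (a point): other end of the strip to be seated: over the centre of cap_6 (nest y = +45 mm), fixed to the nest, 59 mm above the worktop
- sealed_mid (a point): middle of the equal strip in the next row (nest x = -9 mm), already home and rigid; its tops are level with where the tops of the first strip come when home, 3 mm of gap between the strips; fixed to the nest, 59 mm above the worktop
- stand: dark roller stand that does not move, foot 74 x 78 mm, 40 mm high; origin at the centre of its underside, z up. Its pocket, open at the top, 31 mm in x by 39 mm in y, takes the head of the roller with 1.5 mm to spare on each side; the mouth flares by 3 mm. Two ledges inside, 14 mm above the worktop, carry the roller's cheeks; between them is a slot for the drum
- roller: hand roller, 0.26 kg, upright in the stand, head down, its axes along the stand's; origin at the lowest point of the drum (7 mm above the worktop when home), z along the handle, y the way it rolls. Black drum of 32 mm diameter, 20 mm wide in x, its lowest 7 mm free below two aluminium cheeks (28 mm over both in x, 36 mm in y); yoke up to z = 48 mm; wooden handle from z = 54 to 104 mm
- roller_grip (a point): centre of the wooden handle of the roller, 79 mm above the lowest point of the drum (86 mm above the worktop when it stands home); flat-sided handle, 24 mm thick along the roller's y, 28 mm along its x, 50 mm high
- drum (a joint): turn of the roller's drum in its bearings (rad); it turns freely, 1 rad is 16 mm of rolling. On proud caps it bears on two at a time, so a downward push of up to about 16 N brings them home; running up on the next proud cap adds up to half as much again to what the block feels
- vial_1: capped glass sample vial, 28 x 60 mm, standing free beside the nest; origin at the centre of its underside
- vial_9: another capped glass sample vial, 28 x 60 mm, standing free beside the nest; origin at the centre of its underside
- funnel: small white plastic powder funnel, 53 x 62 mm, standing free on its mouth behind the nest; origin at the centre of its underside
- cap_1 (a joint): how far the cap at nest y = -45 mm has gone down into its well (m): 0 is 5 mm proud, 0.005 is home on the rim. It grips its well: it moves only under a push of 6.5 N, rising to 8 N at home, and stays where it is left
- cap_2 (a joint): how far the cap at nest y = -27 mm has gone down into its well (m): 0 is 5 mm proud, 0.005 is home on the rim. It grips its well: it moves only under a push of 6.5 N, rising to 8 N at home, and stays where it is left
- cap_3 (a joint): how far the cap at nest y = -9 mm has gone down into its well (m): 0 is 5 mm proud, 0.005 is home on the rim. It grips its well: it moves only under a push of 6.5 N, rising to 8 N at home, and stays where it is left
- cap_4 (a joint): how far the cap at nest y = 9 mm has gone down into its well (m): 0 is 5 mm proud, 0.005 is home on the rim. It grips its well: it moves only under a push of 6.5 N, rising to 8 N at home, and stays where it is left
- cap_5 (a joint): how far the cap at nest y = 27 mm has gone down into its well (m): 0 is 5 mm proud, 0.005 is home on the rim. It grips its well: it moves only under a push of 6.5 N, rising to 8 N at home, and stays where it is left
- cap_6 (a joint): how far the cap at nest y = 45 mm has gone down into its well (m): 0 is 5 mm proud, 0.005 is home on the rim. It grips its well: it moves only under a push of 6.5 N, rising to 8 N at home, and stays where it is left
Not all that is in view belongs to the job. Of the things that look like the roller, the smaller one is meant. Leave any purple look-alike of the stand alone.

How it is judged:
On the way, in this order (a step that is already met when the one before it is completed fails the run):
1. the roller is lifted out of its stand (z of roller_grip in the frame of stand above 0.126 m), for 0.1 s.
2. the roller rolls on the block under pressure (drum turned by more than 1.5 rad, at least 4 N on the block) ((value of joint drum above 1.5 rad or value of joint drum below -1.5 rad) and contact force between roller and nest above 4 N), for 0.05 s.
3. all six caps are home (value of joint each of cap_1, cap_2, cap_3, cap_4, cap_5, cap_6 above 0.0038 m), for 0.2 s.
At the end, for the whole second after the job is handed in: all six caps are home (within 1.2 mm of the rim), and the roller stands released and at rest in its stand: handle centre within 5 mm of the stand's axis in x and in y, 81 to 91 mm above the worktop, upright within 0.12 rad (all of step 3 and x of roller_grip in the frame of stand between -0.005 and 0.005 m and y of roller_grip in the frame of stand between -0.005 and 0.005 m and z of roller_grip in the frame of stand between 0.081 and 0.091 m and angle between roller's own z axis and vertical below 0.12 rad and linear speed of roller below 0.02 m/s); the robot touches nothing.
It fails at once if the roller pressed the block with more than 30 N and cracked it (contact force between roller and nest above 30 N).
It fails at once if the gripper or arm pushed on the block, strip or nest (contact force between any of the fingers, the arm and nest above 2 N).
It fails at once if the first vial was knocked away or over (distance of vial_1 from where it was at the start of the episode above 0.03 m or angle between vial_1's own z axis and vertical above 0.5 rad).
It fails at once if the second vial was knocked away or over (distance of vial_9 from where it was at the start of the episode above 0.03 m or angle between vial_9's own z axis and vertical above 0.5 rad).
It fails at once if the funnel was knocked away or over (distance of funnel from where it was at the start of the episode above 0.03 m or angle between funnel's own z axis and vertical above 0.5 rad).
It also fails if it takes over 72 s, if anything falls off the work surface, if the arm or the gripper's body presses on something with over 40 N, if the wrist force passes 120 N, or if a joint passes its speed limit or range.

## Working session

There is one attempt and no reset: what is moved stays moved. The work goes in short steps, Python scripts to look and compute and a tool call to move; the robot and the scene stay as the last step left them, time stands still between calls to the robot, and variables do not carry over. Pictures are saved under pics/ and viewed, and the job is handed in when it is done.

Besides the shell and the picture viewer there is one more tool, called after "Call:" in YAML: its name, and indented under it one key for each argument. carry_out: Moves the arm, as the interface text tells. Shifts and turns lie within -1 to 1; 1 stands for 20 mm of shift or 0.1 rad of turn. Its arguments: {"type":"object","properties":{"increments":{"type":"array","items":{"type":"array"}},"squeeze":{"type":"number"}},"required":["increments"]}

```bash
ls; mkdir -p pics
cat > h.py <<'E'
import numpy as np,cv2
from station import *
from scipy.spatial.transform import Rotation as R
def cal(n):
    c=get_calibration(n);o=np.array(c['orientation'],float)
    M=R.from_rotvec(o).as_matrix() if o.shape==(3,) else (R.from_quat(o).as_matrix() if o.shape==(4,) else o)
    return c,M,np.array(c['position'])
def ray(n,uv):
    c,M,p=cal(n);x=(uv[0]-c['cx'])/c['fx'];y=(uv[1]-c['cy'])/c['fy'];a,b=x,y
    for _ in range(20):
        s=1+c['k1']*(a*a+b*b);a,b=x/s,y/s
    return p,M@np.array([a,b,1.])
def at_z(n,uv,z):
    p,d=ray(n,uv);return p+d*(z-p[2])/d[2]
def at_d(n,uv,dep):
    p,d=ray(n,uv);return p+d*dep
def proj(n,P):
    c,M,p=cal(n);q=M.T@(np.array(P)-p);a,b=q[0]/q[2],q[1]/q[2];s=1+c['k1']*(a*a+b*b)
    return np.array([c['fx']*a*s+c['cx'],c['fy']*b*s+c['cy']])
def cloud(n,dep):
    c,M,p=cal(n);v,u=np.mgrid[0:384,0:512];x=(u-c['cx'])/c['fx'];y=(v-c['cy'])/c['fy'];a,b=x,y
    for _ in range(20):
        s=1+c['k1']*(a*a+b*b);a,b=x/s,y/s
    return p+(np.stack([a,b,np.ones_like(a)],-1)*dep[...,None])@M.T
E
python3 - <<'E'
from h import *
for n in('scene','top'):
    print(get_calibration(n))
    im,d=get_image(n);cv2.imwrite(f'pics/{n}0.png',im);np.savez(f'/tmp/{n}0.npz',im=im,d=d)
    for q in['nest','stand','roller','vial_1','funnel']:
        print(n,q,[(np.round(r['centre'],1).tolist(),round(r['p'],2)) for r in look_for(n,q)])
    for q in['roller_grip','stand','nest','strip_end_1','strip_end_6','strip_mid','sealed_mid']:
        print(n,'tip',q,[(np.round(r['centre'],1).tolist(),round(r['p'],2)) for r in tip_of(n,q)])
print(get_obs())
E
```

```text
pics
{'fx': 394.4430991838089, 'fy': 394.4430991838089, 'cx': 258.28912403086866, 'cy': 186.1092777355145, 'k1': -0.1300364096917129, 'position': array([ 0.16044153, -0.59708694,  0.45825766]), 'orientation': array([-1.96380551,  0.58593503, -0.36599397])}
scene nest [([227.1, 199.1], 0.6)]
scene stand [([296.7, 255.2], 0.92), ([345.5, 284.3], 0.72), ([346.4, 256.1], 0.41)]
scene roller [([284.6, 267.2], 0.86), ([347.7, 255.9], 0.79)]
scene vial_1 [([200.6, 176.0], 0.69)]
scene funnel [([263.0, 197.5], 0.89)]
scene tip roller_grip [([353.2, 247.4], 0.71), ([276.9, 250.7], 0.61)]
scene tip stand [([345.3, 282.8], 0.91), ([286.0, 257.5], 0.86)]
scene tip nest [([217.2, 195.0], 0.66)]
scene tip strip_end_1 [([218.1, 195.0], 0.69), ([212.7, 178.7], 0.61), ([343.8, 285.3], 0.39)]
scene tip strip_end_6 [([218.1, 195.0], 0.69), ([212.7, 178.7], 0.61), ([343.8, 285.3], 0.39)]
scene tip strip_mid [([214.4, 188.1], 0.75)]
scene tip sealed_mid [([221.2, 186.9], 0.8)]
{'fx': 434.94727056818977, 'fy': 434.94727056818977, 'cx': 253.18591229729552, 'cy': 192.65933100794118, 'k1': 0.0220175648525293
[... 822 characters left out ...]
 tip sealed_mid [([201.0, 222.1], 0.69)]
{'t': 1.3, 'q': array([ 1.02302804e+00,  5.27072116e-02,  1.61288020e+00, -2.05154697e-05,
        1.47598421e+00, -1.19024583e-01]), 'dq': array([ 2.62557438e-06,  4.48373214e-04, -1.42907450e-03,  4.96989408e-04,
       -6.47258717e-04,  1.58282058e-03]), 'effort': array([ 1.07451947e-04, -3.93681800e+01, -3.70455837e+01, -1.50185847e-04,
        6.33007057e-04, -1.38414728e-05]), 'tool_pos': array([0.25984076, 0.5684149 , 0.40471094]), 'tool_rot': array([-0.88786039,  1.38202384,  0.88784531]), 'contact_force': array([ 1.07859031, -0.25985081, -0.42200228]), 'wrist_torque': array([0.00776972, 0.0149403 , 0.0115456 ]), 'opening': 0.0856297095851055}
```

View pics/scene0.png

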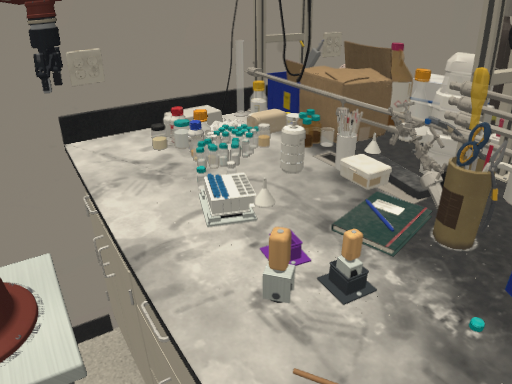

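View pics/top0.png

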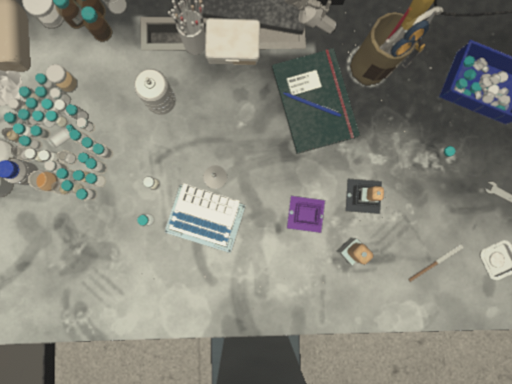

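Run:
```python
import cv2
a=cv2.imread('pics/scene0.png')[130:330,170:390];cv2.imwrite('pics/scene0c.png',cv2.resize(a,None,fx=3,fy=3,interpolation=cv2.INTER_CUBIC)[:600])
a=cv2.imread('pics/top0.png')[140:290,130:400];cv2.imwrite('pics/top0c.png',cv2.resize(a,None,fx=2.9,fy=2.9,interpolation=cv2.INTER_CUBIC))
```

```text
(no output)
```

View pics/scene0c.png

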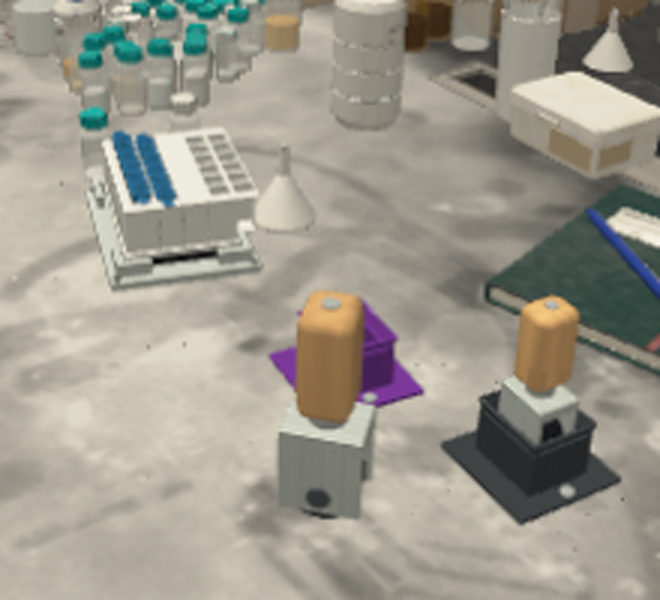

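View pics/top0c.png

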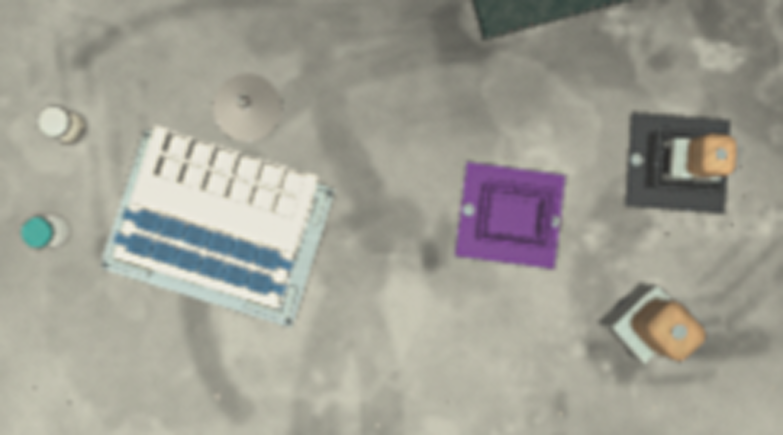

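Candidates for the roller in the top view:
- The small roller in the dark stand, at about (366,195).
- A larger look-alike standing free, at about (355,252).
- The purple stand at (306,214), a look-alike of the dark one and empty.

By the description I choose the small roller in the dark stand. The crops confirm it. Next I measure poses.

Run:
```python
from h import *
for n in('top','scene'):
    z=np.load(f'/tmp/{n}0.npz');im=z['im'];d=z['d'];P=cloud(n,d)
    np.save(f'/tmp/{n}P.npy',P)
    # table check
    tb=P[(abs(P[...,2])<0.03)&(abs(P[...,0]-.5)<.2)&(abs(P[...,1])<.2)];print(n,'table z',np.median(tb[:,2]))
    for nm,c in([('stand',(.53,-.215)),('big',(.42,-.19)),('nest',(.48,.14))]):
        m=(np.hypot(P[...,0]-c[0],P[...,1]-c[1])<(.12 if nm=='nest' else .06))&(d>0)
        h=P[m][:,2];print(nm,np.histogram(h,bins=np.arange(-.01,.16,.01))[0])
print(at_z('top',(364,196),.0),at_z('top',(372,194),.11),at_z('top',(355,252),.1),at_z('top',(207,218),0.03))
```

```text
top table z 0.001100831817067105
stand [ 499 1384   28   45   79   70   70   29   15   25   18   57   65   15
   32    0]
big [ 548 1247    9   23   15   11   25   95    6   18   18   18   19   50
  225    0]
nest [1767 4385  389  530   53   61  774 1368   45    0    0    0    0    0
    0    0]
scene table z 0.00048331387534067405
stand [ 651 1459  128  128  183  122  141  117   73   83   86  101   69   20
   27    0]
big [1017 1671  112  131  129  139  147  226   61  112  109  117  117  142
  191    0]
nest [ 758 2267  270  274  204  218  823  322    0    0    0    0    0    0
    0    0]
[ 0.58263783 -0.23579818  0.        ] [ 0.58072325 -0.22115077  0.11      ] [ 0.46554689 -0.18511396  0.1       ] [0.54085874 0.11579844 0.03      ]
```

Run:
```python
from h import *
def rect(n,reg,z,lab):
    cs,_=cv2.findContours(reg.astype(np.uint8),cv2.RETR_EXTERNAL,cv2.CHAIN_APPROX_NONE)
    c=max(cs,key=cv2.contourArea)[:,0,:]
    W=np.array([at_z(n,p,z)[:2] for p in c])
    r=cv2.minAreaRect((W*1000).astype(np.float32));print(lab,n,'centre',np.round(r[0],1),'size',np.round(r[1],1),'ang',round(r[2],1))
    return cv2.boxPoints(r)/1000
z=np.load('/tmp/top0.npz');im=z['im'];P=np.load('/tmp/topP.npy')
# dark foot
hsv=cv2.cvtColor(im,cv2.COLOR_BGR2HSV)
m=np.zeros((384,512),bool);m[172:222,338:392]=1
dark=m&(hsv[...,2]<75)
dark=cv2.morphologyEx(dark.astype(np.uint8),cv2.MORPH_CLOSE,np.ones((9,9)))
rect('top',dark,0.004,'foot')
foot=(hsv[...,2]<75)&m; print('foot z',np.percentile(P[foot][:,2],[5,25,50,75,95]))
# nest masks
for q in['nest','stand','roller','strip_mid','cap_1','vial_1']:
    get=masks_of('top',q) if False else None
get_image('top')
for q in['nest','stand','roller','cap_1']:
    for r in masks_of('top',q):
        g=r['region'];print(q,round(r['p'],2),np.round(r['centre'],1),g.sum(),'z',np.round(np.percentile(P[g&(P[...,2]>-.1)][:,2],[5,50,95]),3))
        if g.sum()>20:rect('top',g,{'nest':.0,'stand':.0,'roller':.1,'cap_1':.06}[q],q)
# blue strips
blue=(hsv[...,0]>95)&(hsv[...,0]<120)&(hsv[...,1]>110);b=np.zeros_like(m);b[195:260,155:250]=1;blue&=b
nl,L,st,ce=cv2.connectedComponentsWithStats(blue.astype(np.uint8))
for i in range(1,nl):
    if st[i,4]>30:
        g=L==i;print('blue',st[i],'z',np.percentile(P[g][:,2],[5,50,95]));rect('top',g,.06,'blue')
```

```text
foot top centre [ 585.9 -235.1] size [72.5 51.8] ang 88.8
foot z [0.00346087 0.01802682 0.03481789 0.04014957 0.04287554]
nest 0.82 [207.3 219.8] 3704 z [0.009 0.059 0.068]
nest top centre [541.4 121.6] size [157.1 122.7] ang 71.0
stand 0.88 [307.7 216.4] 1134 z [0.002 0.006 0.042]
stand top centre [ 546.  -103.1] size [78.1 73.7] ang 81.2
stand 0.73 [359.5 198.5] 848 z [0.001 0.006 0.042]
stand top centre [ 582.5 -233.6] size [80.4 76.5] ang 84.4
roller 0.8 [353.  253.3] 675 z [0.002 0.101 0.135]
roller top centre [ 465.  -185.7] size [60.5 51.4] ang 43.4
roller 0.6 [372.6 194.5] 374 z [0.025 0.09  0.113]
roller top centre [ 581.4 -221.1] size [51.3 32.5] ang 88.8
cap_1 0.63 [180.  227.6] 74 z [0.064 0.068 0.071]
cap_1 top centre [531.2 177.2] size [24.3 14.8] ang 62.2
cap_1 0.6 [195.3 226.9] 51 z [0.066 0.068 0.07 ]
cap_1 top centre [518.  139.3] size [15.9 13.9] ang 62.6
cap_1 0.57 [214.4 234.4] 54 z [0.065 0.068 0.071]
cap_1 top centre [506.  106.6] size [14.7 14.6] ang 88.6
cap_1 0.51 [219.  234.5] 73 z [0.064 0.068 0.07 ]
cap_1 top centre [501.4  84.7] size [25.1 14.6] ang 88.6
cap_1 0.51 [185.4 229.1] 77 z [0.06  0.067 0.071]
cap_1 top centre [523.9 156.3] size [18.7 18.8] ang 89.2
```

Run:
```python
import cv2
a=cv2.imread('pics/top0.png')
b=cv2.resize(a[175:255,160:250],None,fx=8,fy=7.5,interpolation=cv2.INTER_CUBIC);cv2.imwrite('pics/nestc.png',b[:600,:800])
b=cv2.resize(a[170:225,335:395],None,fx=10,fy=10,interpolation=cv2.INTER_CUBIC);cv2.imwrite('pics/standc.png',b)
```

```text
(no output)
```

View pics/nestc.png

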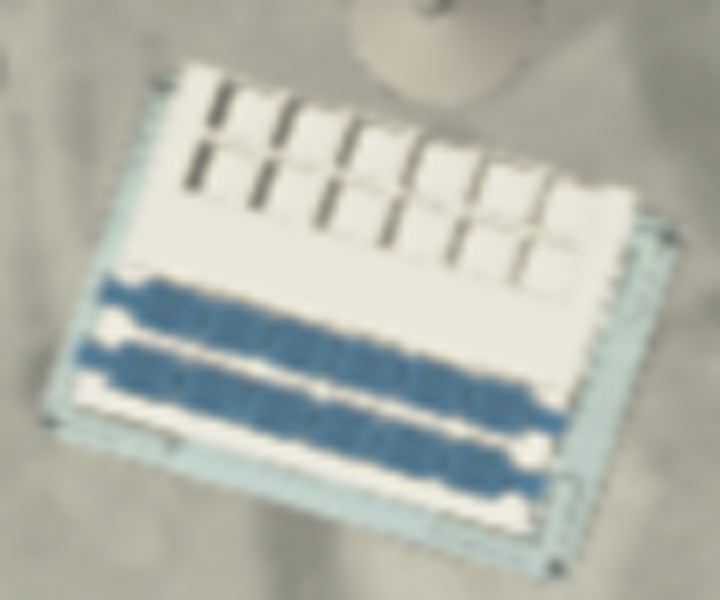

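View pics/standc.png

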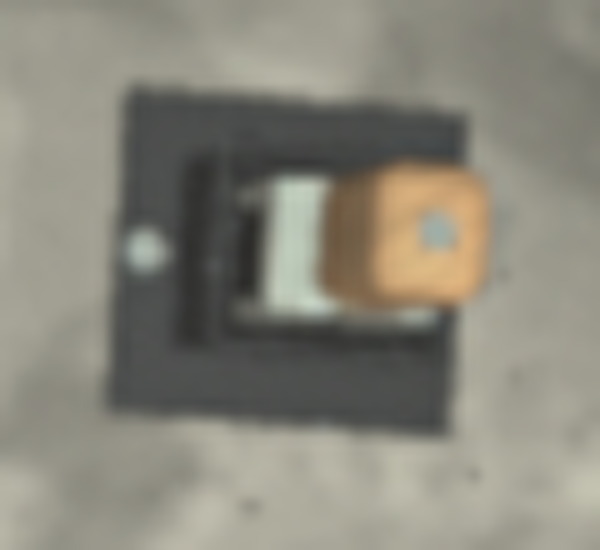

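Run:
```python
from h import *
P=np.load('/tmp/topP.npy')
def quad(n,pts,zs,lab):
    for z in zs:
        W=np.array([at_z(n,p,z)[:2] for p in pts])*1000
        e=[W[(i+1)%4]-W[i] for i in range(4)]
        print(lab,z,'c',W.mean(0).round(1),'len',[round(np.hypot(*v),1) for v in e],'ang',[round(np.degrees(np.arctan2(v[1],v[0])),1) for v in e])
s=lambda x,y,ox,oy,fx,fy:((x+.5)/fx-.5+ox,(y+.5)/fy-.5+oy)
quad('top',[s(x,y,335,170,10,10) for x,y in[(127,88),(467,115),(450,432),(108,410)]],[0,.003,.006],'stand TL TR BR BL')
quad('top',[s(x,y,160,175,8,7.5) for x,y in[(163,78),(680,235),(560,578),(45,424)]],[0,.006,.012,.02],'nest')
# plate z
for x,y in[(640,300),(610,400),(300,490),(110,230),(560,540)]:
    u,v=s(x,y,160,175,8,7.5);print('nestplate z',(round(u),round(v)),P[round(v),round(u)].round(4))
for x,y in[(150,370),(300,330),(450,400),(140,300),(520,410)]+[(130,365),(200,390),(270,410),(340,430),(410,450),(480,470)]+[(200,260),(500,360)]:
    u,v=s(x,y,160,175,8,7.5);print('z',(round(u),round(v)),P[round(v),round(u)].round(4))
```

```text
stand TL TR BR BL 0 c [ 583.5 -234.4] len [np.float64(77.2), np.float64(71.8), np.float64(77.3), np.float64(72.9)] ang [np.float64(-95.8), np.float64(174.5), np.float64(85.1), np.float64(-5.5)]
stand TL TR BR BL 0.003 c [ 583.3 -233.5] len [np.float64(77.0), np.float64(71.6), np.float64(77.0), np.float64(72.7)] ang [np.float64(-95.8), np.float64(174.5), np.float64(85.1), np.float64(-5.5)]
stand TL TR BR BL 0.006 c [ 583.2 -232.7] len [np.float64(76.8), np.float64(71.4), np.float64(76.8), np.float64(72.5)] ang [np.float64(-95.8), np.float64(174.5), np.float64(85.1), np.float64(-5.5)]
nest 0 c [540.5 123. ] len [np.float64(152.1), np.float64(107.0), np.float64(150.0), np.float64(107.5)] ang [np.float64(-109.2), np.float64(160.6), np.float64(71.0), np.float64(-18.3)]
nest 0.006 c [540.5 122.5] len [np.float64(151.1), np.float64(106.3), np.float64(149.1), np.float64(106.9)] ang [np.float64(-109.2), np.float64(160.6), np.float64(71.0), np.float64(-18.3)]
nest 0.012 c [540.4 122. ] len [np.float64(150.2), np.float64(105.6), np.float64(148.2), np.float64(106.2)] ang [np.float64(-109.2), np.
[... 235 characters left out ...]
8.3)]
nestplate z (240, 215) [0.546  0.0445 0.0103]
nestplate z (236, 228) [0.5175 0.0539 0.011 ]
nestplate z (197, 240) [0.4932 0.1402 0.0097]
nestplate z (173, 205) [0.5714 0.1917 0.011 ]
nestplate z (230, 247) [0.4761 0.068  0.0096]
z (178, 224) [0.5295 0.1728 0.0675]
z (197, 219) [0.539  0.1336 0.0661]
z (216, 228) [0.5193 0.0948 0.0617]
z (177, 215) [0.5483 0.1753 0.0628]
z (225, 229) [0.5169 0.0759 0.0652]
z (176, 223) [0.5317 0.177  0.0669]
z (185, 227) [0.523 0.158 0.071]
z (193, 229) [0.5185 0.1418 0.0691]
z (202, 232) [0.5119 0.1234 0.0678]
z (211, 235) [0.5052 0.105  0.0667]
z (220, 237) [0.5007 0.0864 0.0681]
z (185, 209) [0.5605 0.1588 0.061 ]
z (222, 223) [0.5294 0.0821 0.061 ]
```

```bash
cat > fit.py <<'E'
from h import *
from scipy.optimize import minimize
F=8
def soft(n,polys,box):
    x0,y0,x1,y1=box;M=np.zeros(((y1-y0)*F,(x1-x0)*F),np.uint8)
    for p in polys:
        q=np.array([proj(n,v) for v in p]);q=((q-[x0,y0]+.5)*F-.5)
        cv2.fillPoly(M,[np.round(q*16).astype(np.int32)],255,shift=4)
    M=cv2.GaussianBlur(M,(0,0),F*.5)
    return cv2.resize(M,(x1-x0,y1-y0),interpolation=cv2.INTER_AREA)/255.
def T(p,pts):
    c,s=np.cos(p[2]),np.sin(p[2]);return [[p[0]+c*x-s*y,p[1]+s*x+c*y,z] for x,y,z in pts]
def rc(x0,x1,y0,y1,z):return[(x0,y0,z),(x1,y0,z),(x1,y1,z),(x0,y1,z)]
E
python3 - <<'E'
from fit import *
box={'top':(160,195,250,260),'scene':(195,165,240,210)}
def blueness(im):
    f=im.astype(float);return np.clip((f[...,0]-f[...,2])/70,0,1)
I={n:blueness(np.load(f'/tmp/{n}0.npz')['im'])[box[n][1]:box[n][3],box[n][0]:box[n][2]] for n in box}
for n in I: print(n,I[n].max(),I[n].sum())
def polys(p):
    h=p[3]
    o=[]
    for xc,hh in((-.027,h+.005),(-.009,h)):
        o.append(T(p,rc(xc-.0075,xc+.0075,-.0535,.0535,hh)))
        for s in(-1,1): o.append(T(p,rc(xc-.004,xc+.004,*sorted((s*.0535,s*.0635)),hh-.002)))
    return o
def cost(v,cams):
    p=[v[0]/1000,v[1]/1000,np.radians(v[2]),v[3]/1000]
    return sum(((soft(n,polys(p),box[n])-I[n])**2).sum() for n in cams)+((v[3]-60)/4)**2*.5
for cams in(('top',),('scene',),('top','scene')):
    r=minimize(cost,[540.5,122.3,-19,60],args=(cams,),method='Nelder-Mead',options=dict(initial_simplex=[[540.5,122.3,-19,60],[545,122.3,-19,60],[540.5,127,-19,60],[540.5,122.3,-17,60],[540.5,122.3,-19,62]],maxiter=300,xatol=.02))
    print(cams,r.x.round(2),r.fun)
E
```

```text
top 1.0 577.4714285714285
scene 1.0 356.48571428571427Traceback (most recent call last):
  File "<stdin>", line 18, in <module>
    res = _minimize_neldermead(fun, x0, args, callback, bounds=bounds,
                               **options)
    fxr = func(xr)
    fx = function(np.copy(x), *(wrapper_args + args))
  File "<stdin>", line 16, in cost
  File "<stdin>", line 16, in <genexpr>
  File "fit.py", line 7, in soft
    q=np.array([proj(n,v) for v in p]);q=((q-[x0,y0]+.5)*F-.5)
                ~~~~^^^^^
  File "h.py", line 18, in proj
    c,M,p=cal(n);q=M.T@(np.array(P)-p);a,b=q[0]/q[2],q[1]/q[2];s=1+c['k1']*(a*a+b*b)
          ~~~^^^
  File "h.py", line 5, in cal
    c=get_calibration(n);o=np.array(c['orientation'],float)
ValueError: time passes only in moves, steps and waits
```

Run:
```python
from fit import *
# stand: foot fit darkness-based, both cams: draw overlays instead
p=[.5833,-.2337,np.radians(-5.3)]
for n,b in(('top',(335,165,400,225)),('scene',(310,215,390,310))):
    im=np.load(f'/tmp/{n}0.npz')['im'];k=8 if n=='top' else 6
    v=cv2.resize(im[b[1]:b[3],b[0]:b[2]],None,fx=k,fy=k,interpolation=cv2.INTER_CUBIC)
    for pts,c in((rc(-.037,.037,-.039,.039,.004),(0,0,255)),(rc(-.0155,.0155,-.0195,.0195,.040),(0,255,0)),(rc(-.014,.014,-.012,.012,.111),(255,0,0)),(rc(-.014,.014,-.018,.018,.055),(255,255,0))):
        q=np.array([proj(n,w) for w in T(p,pts)]);q=(q-[b[0],b[1]]+.5)*k-.5
        cv2.polylines(v,[q.astype(np.int32)],True,c,1)
    cv2.imwrite(f'pics/ov_{n}.png',v)
```

```text
(no output)
```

View pics/ov_top.png

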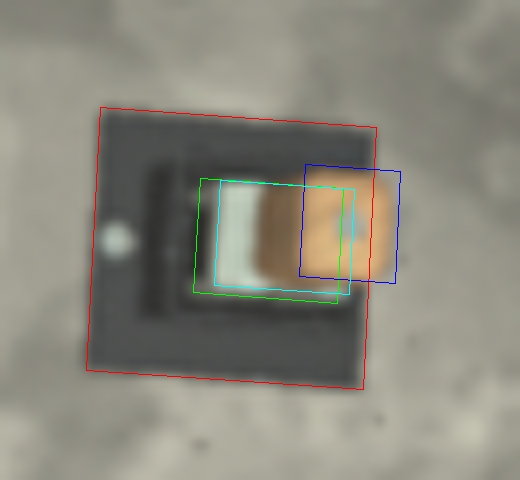

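View pics/ov_scene.png

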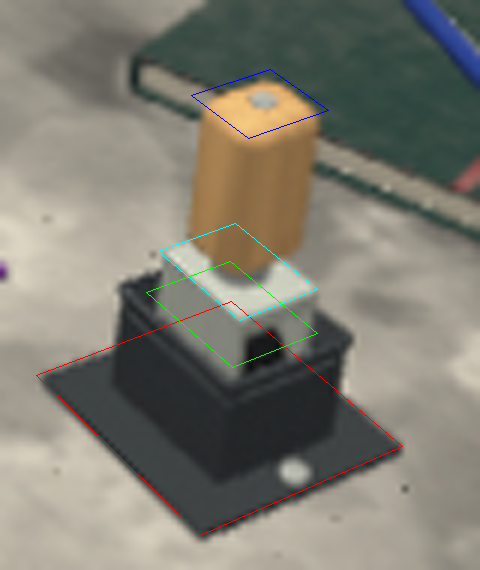

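The overlay matches the stand in both views, with the handle about 1 mm off at most. I'll cache the calibration and fit the nest.

```bash
sed -i 's/^def cal(n):/import functools\n@functools.lru_cache(None)\ndef cal(n):/' h.py
cat > nf.py <<'E'
from fit import *
box={'top':(160,195,250,260),'scene':(195,165,240,210)}
def blueness(im):
    f=im.astype(float);return np.clip((f[...,0]-f[...,2]-15)/55,0,1)
I={n:blueness(np.load(f'/tmp/{n}0.npz')['im'])[box[n][1]:box[n][3],box[n][0]:box[n][2]] for n in box}
def polys(p):
    h=p[3]
    o=[]
    for xc,hh in((-.027,h+.005),(-.009,h)):
        o.append(T(p,rc(xc-.0075,xc+.0075,-.0535,.0535,hh)))
        for s in(-1,1): o.append(T(p,rc(xc-.004,xc+.004,*sorted((s*.0535,s*.0635)),hh-.002)))
    return o
def cost(v,cams):
    p=[v[0]/1000,v[1]/1000,np.radians(v[2]),v[3]/1000]
    return sum(((soft(n,polys(p),box[n])-I[n])**2).sum() for n in cams)+((v[3]-61)/3)**2*.5
if __name__=='__main__':
    for n in I: print(n,I[n].sum(), soft(n,polys([.5405,.1223,np.radians(-19),.061]),box[n]).sum())
    for cams in(('top',),('scene',),('top','scene')):
        r=minimize(cost,[540.5,122.3,-19,61],args=(cams,),method='Nelder-Mead',options=dict(initial_simplex=[[540.5,122.3,-19,60],[545,122.3,-19,60],[540.5,127,-19,60],[540.5,122.3,-17,60],[540.5,122.3,-19,62]],maxiter=200,xatol=.02))
        print(cams,r.x.round(2),r.fun)
    p=[r.x[0]/1000,r.x[1]/1000,np.radians(r.x[2]),r.x[3]/1000]
    for n,b,k in(('top',(160,175,250,260),7),('scene',(185,155,265,225),8)):
        im=np.load(f'/tmp/{n}0.npz')['im']
        v=cv2.resize(im[b[1]:b[3],b[0]:b[2]],None,fx=k,fy=k,interpolation=cv2.INTER_CUBIC)
        for q in [T(p,rc(-.056,.056,-.077,.077,.0))]+polys(p):
            q=np.array([proj(n,w) for w in q]);q=(q-[b[0],b[1]]+.5)*k-.5
            cv2.polylines(v,[q.astype(np.int32)],True,(0,0,255),1)
        cv2.imwrite(f'pics/ovn_{n}.png',v)
E
python3 nf.py
```

```text
top 465.20000000000005 832.6235294117647
scene 342.29090909090905 302.8392156862745
('top',) [540.96 123.04 -18.52  60.52] 161.24417502363795
('scene',) [541.79 122.76 -18.82  60.91] 64.04471078413123
('top', 'scene') [540.79 122.71 -18.64  60.99] 232.83547557576955
```

View pics/ovn_top.png

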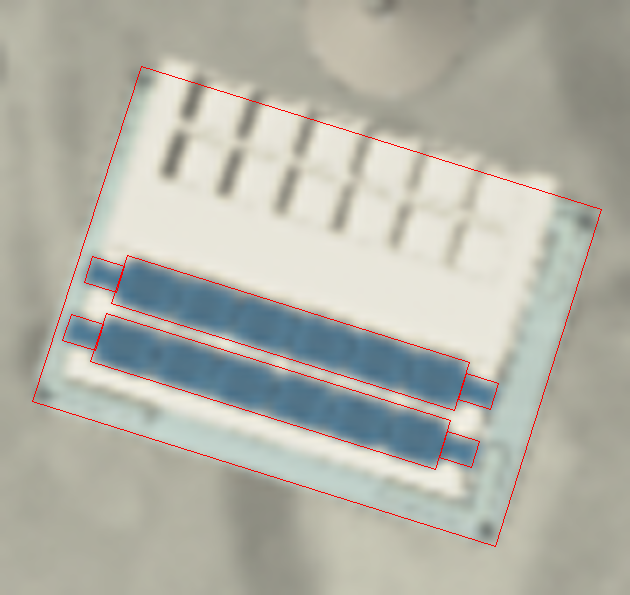

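View pics/ovn_scene.png

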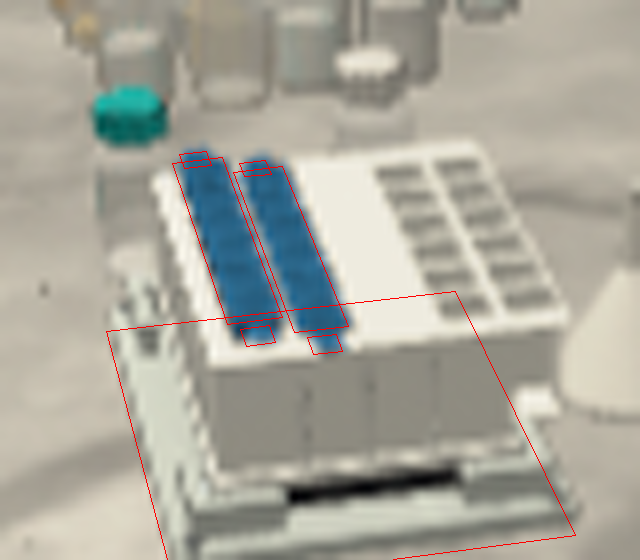

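```bash
cat > go.py <<'E'
from h import *
import sys
def state():
    o=get_obs();M=R.from_rotvec(o['tool_rot']).as_matrix();g=o['tool_pos']+.155*M[:,0]
    return o,M,g
def yawjaw(M): return np.degrees(np.arctan2(M[1,2],M[0,2]))
def show():
    o,M,g=state()
    print('t',round(o['t'],2),'tcp',o['tool_pos'].round(4),'grasp',g.round(4),'jaw yaw',round(yawjaw(M),2),'tilt',np.degrees(np.arccos(-M[2,0])).round(2),'F',o['contact_force'].round(2),'T',o['wrist_torque'].round(2),'op',round(o['opening'],4))
    return o,M,g
def turn_to(M,yaw): # rotvec in 0.1rad units, to tool down with jaw yaw deg
    x=np.array([0,0,-1.]);z=np.array([np.cos(np.radians(yaw)),np.sin(np.radians(yaw)),0]);y=np.cross(z,x)
    D=np.stack([x,y,z],1);return R.from_matrix(D@M.T).as_rotvec()/.1
if __name__=='__main__':
    o,M,g=show()
    tgt=np.array([float(a) for a in sys.argv[1:4]]);yaw=float(sys.argv[4])
    print('turn',turn_to(M,yaw).round(2),'shift(20mm)',((tgt-g)/.02).round(2))
E
python3 - <<'E'
from go import *
show(); 
for px,z in(((144,220),.06),((150,183),.06),((215,172),.06)): print(at_z('top',px,z).round(3))
E
python3 go.py .583 -.234 .2 84.7; python3 go.py .583 -.234 .2 -95.3
```

```text
t 1.55 tcp [0.2599 0.5684 0.4047] grasp [0.2599 0.5684 0.2497] jaw yaw 65.43 tilt 0.0 F [ 0.49  0.21 -0.73] T [ 0.02  0.01 -0.04] op 0.0853
[0.539 0.244 0.06 ]
[0.617 0.231 0.06 ]
[0.637 0.095 0.06 ]
t 1.55 tcp [0.2599 0.5684 0.4047] grasp [0.2599 0.5684 0.2497] jaw yaw 65.43 tilt 0.0 F [ 0.49  0.21 -0.73] T [ 0.02  0.01 -0.04] op 0.0853
turn [-0.    0.    3.36] shift(20mm) [ 16.16 -40.12  -2.49]
t 1.55 tcp [0.2599 0.5684 0.4047] grasp [0.2599 0.5684 0.2497] jaw yaw 65.43 tilt 0.0 F [ 0.49  0.21 -0.73] T [ 0.02  0.01 -0.04] op 0.0853
turn [  0.     0.   -28.05] shift(20mm) [ 16.16 -40.12  -2.49]
```

Call:
carry_out:
  increments:
    - [[0,0,0.1],[0.5,-1,0],1]
    - [[0,0,0.1],[0.5,-1,0],1]
    - [[0,0,0.1],[0.5,-1,0],1]
    - [[0,0,0.1],[0.5,-1,0],1]
    - [[0,0,0.1],[0.5,-1,0],1]
    - [[0,0,0.1],[0.5,-1,0],1]
    - [[0,0,0.1],[0.5,-1,0],1]
    - [[0,0,0.1],[0.5,-1,0],1]

```text
t: 2.35
tool_pos: [0.3407, 0.4044, 0.4049]
tool_rot: [-0.954, 1.35, 0.955]
contact_force: [-0.4, 0.1, 0.6]
opening: 0.0852
```

Call:
carry_out:
  increments:
    - [[0,0,0.1],[0.5,-1,0],1]
    - [[0,0,0.1],[0.5,-1,0],1]
    - [[0,0,0.1],[0.5,-1,0],1]
    - [[0,0,0.1],[0.5,-1,0],1]
    - [[0,0,0.1],[0.5,-1,0],1]
    - [[0,0,0.1],[0.5,-1,0],1]
    - [[0,0,0.1],[0.5,-1,0],1]
    - [[0,0,0.1],[0.5,-1,0],1]

```text
t: 3.15
tool_pos: [0.4229, 0.2373, 0.4061]
tool_rot: [-1.018, 1.315, 1.018]
contact_force: [0.6, 0.1, 0.0]
opening: 0.0854
```

Call:
carry_out:
  increments:
    - [[0,0,0.1],[0.4,-1,0],1]
    - [[0,0,0.1],[0.4,-1,0],1]
    - [[0,0,0.1],[0.4,-1,0],1]
    - [[0,0,0.1],[0.4,-1,0],1]
    - [[0,0,0.1],[0.4,-1,0],1]
    - [[0,0,0.1],[0.4,-1,0],1]
    - [[0,0,0.1],[0.4,-1,0],1]
    - [[0,0,0.1],[0.4,-1,0],1]

```text
t: 3.95
tool_pos: [0.4886, 0.07, 0.4075]
tool_rot: [-1.081, 1.278, 1.078]
contact_force: [0.2, -0.3, 0.1]
opening: 0.0851
```

```bash
python3 go.py .583 -.234 .2 84.7
```

```text
t 3.95 tcp [0.4886 0.07   0.4075] grasp [0.4896 0.0706 0.2525] jaw yaw 80.08 tilt 0.43 F [ 0.17 -0.33  0.14] T [0.02 0.03 0.05] op 0.0851
turn [-0.04  0.06  0.81] shift(20mm) [  4.67 -15.23  -2.63]
```

Call:
carry_out:
  increments:
    - [[0,0,0.1],[0.3,-1,0],1]
    - [[0,0,0.1],[0.3,-1,0],1]
    - [[0,0,0.1],[0.3,-1,0],1]
    - [[0,0,0.1],[0.3,-1,0],1]
    - [[0,0,0.1],[0.3,-1,0],1]
    - [[0,0,0.1],[0.3,-1,0],1]
    - [[0,0,0.1],[0.3,-1,0],1]
    - [[0,0,0.1],[0.3,-1,0],1]

```text
t: 4.75
tool_pos: [0.538, -0.0972, 0.4086]
tool_rot: [-1.143, 1.241, 1.138]
contact_force: [-0.6, 1.1, -0.2]
opening: 0.0854
```

Call:
carry_out:
  increments:
    - [[0,0,0],[0.3,-1,-0.2],1]
    - [[0,0,0],[0.3,-1,-0.2],1]
    - [[0,0,0],[0.3,-1,-0.3],1]
    - [[0,0,0],[0.3,-1,-0.3],0.8]
    - [[0,0,0],[0.3,-1,-0.3],0.7]
    - [[0,0,0],[0.2,-1,-0.3],0.6]
    - [[0,0,0],[0,0,0],0.6]

```text
t: 5.45
tool_pos: [0.5733, -0.2245, 0.3763]
tool_rot: [-1.143, 1.241, 1.134]
contact_force: [0.6, 0.7, 0.1]
opening: 0.0513
```

```bash
python3 go.py .583 -.234 .2 84.7
```

```text
t 5.45 tcp [ 0.5733 -0.2245  0.3763] grasp [ 0.575  -0.224   0.2213] jaw yaw 84.68 tilt 0.66 F [0.61 0.68 0.14] T [-0.03  0.07  0.02] op 0.0513
turn [-0.03  0.11  0.  ] shift(20mm) [ 0.4  -0.5  -1.07]
```

Call:
carry_out:
  increments:
    - [[0,0.1,0],[0.4,-0.5,-0.5],0.6]
    - [[0,0,0],[0,0,0],0.6]
    - [[0,0,0],[0,0,0],0.6]

```text
t: 5.75
tool_pos: [0.5814, -0.2338, 0.3669]
tool_rot: [-1.137, 1.248, 1.142]
contact_force: [0.7, -0.8, 0.3]
opening: 0.0514
```

```bash
python3 go.py .583 -.234 .088 84.7
python3 - <<'E'
from h import *
for n in('scene','top'):
    im,d=get_image(n);cv2.imwrite(f'pics/{n}1.png',im)
    b=(310,150,430,270) if n=='scene' else (320,150,440,250)
    cv2.imwrite(f'pics/{n}1c.png',cv2.resize(im[b[1]:b[3],b[0]:b[2]],None,fx=5,fy=5,interpolation=cv2.INTER_CUBIC))
E
```

```text
t 5.75 tcp [ 0.5814 -0.2338  0.3669] grasp [ 0.5815 -0.2331  0.2119] jaw yaw 84.66 tilt 0.26 F [ 0.74 -0.82  0.34] T [-0.01  0.04 -0.03] op 0.0514
turn [-0.04  0.01  0.01] shift(20mm) [ 0.07 -0.05 -6.2 ]
```

View pics/scene1c.png

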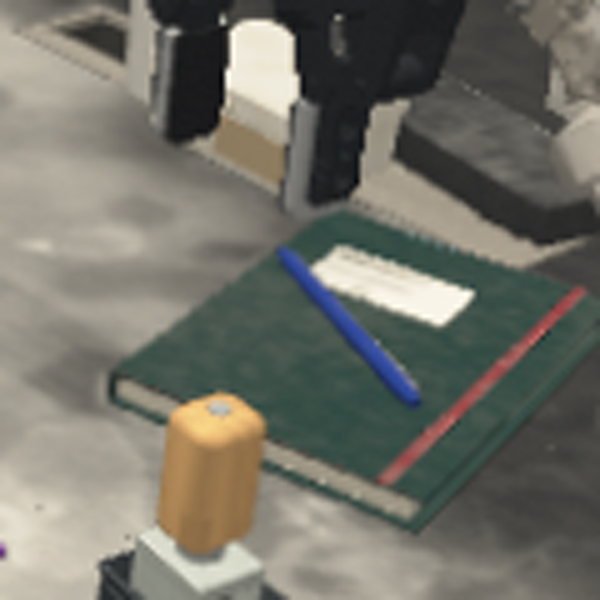

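View pics/top1c.png

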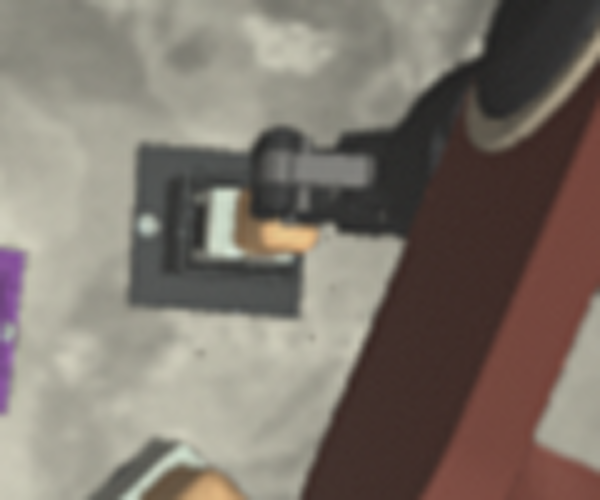

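Call:
carry_out:
  increments:
    - [[-0.03,0,0],[0.07,-0.05,-1],0.6]
    - [[0,0,0],[0,0,-1],0.6]
    - [[0,0,0],[0,0,-1],0.6]
    - [[0,0,0],[0,0,-1],0.6]
    - [[0,0,0],[0,0,-1],0.6]
    - [[0,0,0],[0,0,-0.6],0.6]
    - [[0,0,0],[0,0,0],0.6]

```text
t: 6.55
tool_pos: [0.5827, -0.2303, 0.2585]
tool_rot: [-1.151, 1.243, 1.135]
contact_force: [-0.3, -0.8, -0.4]
opening: 0.0512
```

```bash
python3 go.py .583 -.234 .084 84.7
python3 - <<'E'
from h import *
for n in('scene',):
    im,d=get_image(n)
    b=(310,180,410,300)
    cv2.imwrite(f'pics/{n}2c.png',cv2.resize(im[b[1]:b[3],b[0]:b[2]],None,fx=5,fy=5,interpolation=cv2.INTER_CUBIC))
E
```

```text
t 6.55 tcp [ 0.5827 -0.2303  0.2585] grasp [ 0.5844 -0.2307  0.1035] jaw yaw 84.93 tilt 0.65 F [-0.27 -0.77 -0.41] T [-0.03  0.01 -0.01] op 0.0512
turn [ 0.03  0.11 -0.04] shift(20mm) [-0.07 -0.16 -0.97]
```

View pics/scene2c.png

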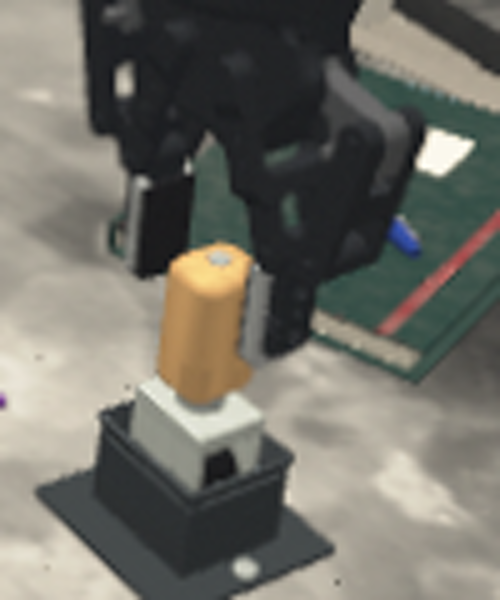

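Call:
carry_out:
  increments:
    - [[0.03,0.1,-0.04],[-0.07,-0.16,-0.5],0.6]
    - [[0,0,0],[0,0,-0.45],0.6]
    - [[0,0,0],[0,0,0],0.6]

```text
t: 6.9
tool_pos: [0.5826, -0.2342, 0.2427]
tool_rot: [-1.146, 1.249, 1.135]
contact_force: [0.8, 0.1, 0.9]
opening: 0.0509
```

```bash
python3 go.py .583 -.234 .084 84.7
```

```text
t 6.9 tcp [ 0.5826 -0.2342  0.2427] grasp [ 0.5836 -0.2347  0.0877] jaw yaw 84.7 tilt 0.4 F [0.77 0.09 0.87] T [0.01 0.01 0.06] op 0.0509
turn [ 0.03  0.06 -0.  ] shift(20mm) [-0.03  0.03 -0.19]
```

Call:
carry_out:
  increments:
    - [[0.03,0.07,0],[-0.03,0,-0.15],0.5]
    - [[0,0,0],[0,0,0],0.4]
    - [[0,0,0],[0,0,0],0.3]
    - [[0,0,0],[0,0,0],0.2]
    - [[0,0,0],[0,0,0],0]
    - [[0,0,0],[0,0,0],0]
    - [[0,0,0],[0,0,0],0]
    - [[0,0,0],[0,0,0],0]
  squeeze: 60

```text
t: 7.7
tool_pos: [0.5823, -0.2345, 0.2404]
tool_rot: [-1.141, 1.252, 1.14]
contact_force: [-0.6, -0.5, -0.3]
opening: 0.0233
```

```bash
python3 go.py .583 -.234 .084 84.7
python3 - <<'E'
from h import *
for n in('scene',):
    im,d=get_image(n)
    b=(310,180,410,300)
    cv2.imwrite(f'pics/{n}3c.png',cv2.resize(im[b[1]:b[3],b[0]:b[2]],None,fx=5,fy=5,interpolation=cv2.INTER_CUBIC))
E
```

```text
t 7.7 tcp [ 0.5823 -0.2345  0.2404] grasp [ 0.5824 -0.2346  0.0854] jaw yaw 84.69 tilt 0.03 F [-0.59 -0.49 -0.29] T [-0.01 -0.    0.02] op 0.0233
turn [0. 0. 0.] shift(20mm) [ 0.03  0.03 -0.07]
```

View pics/scene3c.png

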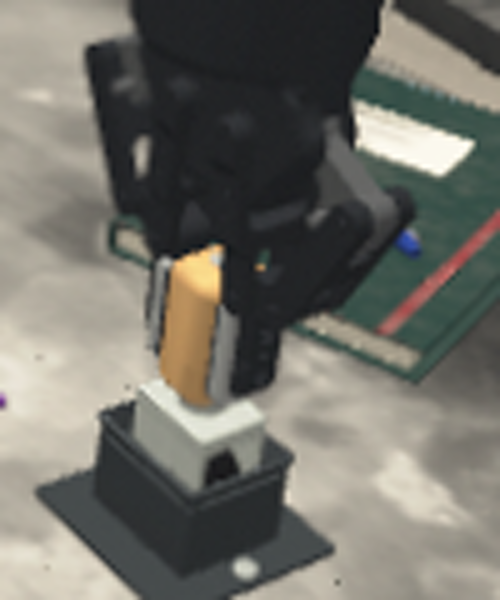

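Call:
carry_out:
  increments:
    - [[0,0,0],[0,0,0.3],0]
    - [[0,0,0],[0,0,0.5],0]
    - [[0,0,0],[0,0,0.8],0]
    - [[0,0,0],[0,0,1],0]
    - [[0,0,0],[0,0,1],0]
    - [[0,0,0],[0,0,1],0]
    - [[0,0,0],[0,0,1],0]
    - [[0,0,0],[0,0,0],0]
  squeeze: 80

```text
t: 8.55
tool_pos: [0.5806, -0.2336, 0.3616]
tool_rot: [-1.14, 1.253, 1.143]
contact_force: [-0.0, 1.4, -2.4]
opening: 0.0234
```

```bash
python3 - <<'E'
from h import *
from go import *
im,d=get_image('scene')
b=(310,150,410,270)
cv2.imwrite(f'pics/scene4c.png',cv2.resize(im[b[1]:b[3],b[0]:b[2]],None,fx=5,fy=5,interpolation=cv2.INTER_CUBIC))
show()
# nest geometry
p=[.5408,.1227,np.radians(-18.8)]
c,s=np.cos(p[2]),np.sin(p[2])
f=lambda x,y:(p[0]+c*x-s*y,p[1]+s*x+c*y)
for y in(-.054,-.045,0,.045,.054):print(y,np.round(f(-.0285,y),4))
print('sealed',np.round(f(-.009,0),4),'open rows mid')
E
python3 go.py .4937 .0804 .2 71.2
```

```text
t 8.6 tcp [ 0.5802 -0.2334  0.3597] grasp [ 0.5795 -0.2332  0.2047] jaw yaw 84.7 tilt 0.27 F [-0.32 -0.1  -3.37] T [-0.01  0.01  0.03] op 0.0231
-0.054 [0.4964 0.0808]
-0.045 [0.4993 0.0893]
0 [0.5138 0.1319]
0.045 [0.5283 0.1745]
0.054 [0.5312 0.183 ]
sealed [0.5323 0.1256] open rows mid
t 8.6 tcp [ 0.5802 -0.2334  0.3597] grasp [ 0.5795 -0.2332  0.2047] jaw yaw 84.7 tilt 0.27 F [-0.32 -0.1  -3.37] T [-0.01  0.01  0.03] op 0.0231
turn [-0.02 -0.04 -2.36] shift(20mm) [-4.29 15.68 -0.24]
```

View pics/scene4c.png

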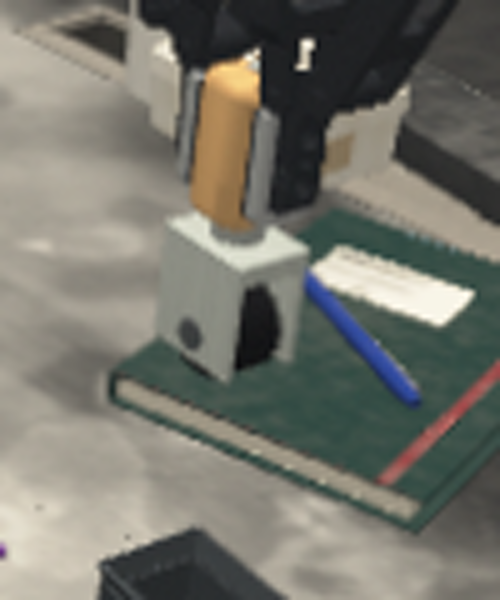

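Call:
carry_out:
  increments:
    - [[0,0,-0.15],[-0.23,1,0],0]
    - [[0,0,-0.15],[-0.23,1,0],0]
    - [[0,0,-0.15],[-0.23,1,0],0]
    - [[0,0,-0.15],[-0.23,1,0],0]
    - [[0,0,-0.15],[-0.23,1,0],0]
    - [[0,0,-0.15],[-0.23,1,0],0]
    - [[0,0,-0.15],[-0.23,1,0],0]
    - [[0,0,-0.15],[-0.23,1,0],0]

```text
t: 9.4
tool_pos: [0.5379, -0.0693, 0.3493]
tool_rot: [-1.029, 1.319, 1.063]
contact_force: [0.2, -0.1, -3.0]
opening: 0.0232
```

Call:
carry_out:
  increments:
    - [[0,0,-0.15],[-0.23,1,0],0]
    - [[0,0,-0.15],[-0.23,1,0],0]
    - [[0,0,-0.15],[-0.23,1,0],0]
    - [[0,0,-0.15],[-0.23,1,0],0]
    - [[0,0,-0.15],[-0.23,1,0],0]
    - [[0,0,-0.15],[-0.23,1,0],0]
    - [[0,0,-0.15],[-0.23,0.5,0],0]
    - [[0,0,0],[0,0,0],0]

```text
t: 10.2
tool_pos: [0.4985, 0.0682, 0.3373]
tool_rot: [-0.938, 1.375, 0.997]
contact_force: [0.9, -0.9, -3.6]
opening: 0.0229
```

```bash
python3 go.py .5014 .0981 .18 71.2
```

```text
t 10.2 tcp [0.4985 0.0682 0.3373] grasp [0.4918 0.0702 0.1825] jaw yaw 71.16 tilt 2.59 F [ 0.88 -0.93 -3.6 ] T [-0.05 -0.06  0.  ] op 0.0229
turn [-0.13 -0.43  0.01] shift(20mm) [ 0.48  1.39 -0.13]
```

Call:
carry_out:
  increments:
    - [[-0.07,-0.22,0],[0.25,0.7,0],0]
    - [[-0.07,-0.22,0],[0.25,0.7,0],0]
    - [[0,0,0],[0,0,0],0]
    - [[0,0,0],[0,0,0],0]

```text
t: 10.6
tool_pos: [0.5077, 0.0952, 0.3337]
tool_rot: [-0.965, 1.353, 0.964]
contact_force: [0.3, -1.5, -3.1]
opening: 0.0233
```

```bash
python3 go.py .5014 .0981 .16 71.2
```

```text
t 10.6 tcp [0.5077 0.0952 0.3337] grasp [0.507  0.0946 0.1787] jaw yaw 71.19 tilt 0.35 F [ 0.3  -1.48 -3.12] T [-0.    0.02 -0.01] op 0.0233
turn [ 0.04 -0.05  0.  ] shift(20mm) [-0.28  0.17 -0.93]
```

```bash
sed -i "s/((tgt-g)\/.02)/((tgt+[0,0,.155]-o['tool_pos'])\/.02)/" go.py; python3 go.py .5014 .0981 .155 71.2
```

```text
t 10.6 tcp [0.5077 0.0952 0.3337] grasp [0.507  0.0946 0.1787] jaw yaw 71.19 tilt 0.35 F [ 0.3  -1.48 -3.12] T [-0.    0.02 -0.01] op 0.0233
turn [ 0.04 -0.05  0.  ] shift(20mm) [-0.32  0.14 -1.18]
```

Call:
carry_out:
  increments:
    - [[0.04,-0.05,0],[-0.3,0.14,-0.4],0]
    - [[0,0,0],[0,0,-0.4],0]
    - [[0,0,0],[0,0,-0.3],0]
    - [[0,0,0],[0,0,0],0]
    - [[0,0,0],[0,0,0],0]

```text
t: 11.1
tool_pos: [0.5004, 0.096, 0.308]
tool_rot: [-0.961, 1.351, 0.964]
contact_force: [0.5, 0.2, -2.4]
opening: 0.0232
```

```bash
python3 go.py .5014 .0981 .145 71.2
python3 - <<'E'
from h import *
for n,b in(('scene',(180,120,280,230)),('top',(160,170,280,270))):
    im,d=get_image(n)
    cv2.imwrite(f'pics/{n}5c.png',cv2.resize(im[b[1]:b[3],b[0]:b[2]],None,fx=5,fy=5,interpolation=cv2.INTER_CUBIC))
E
```

```text
t 11.1 tcp [0.5004 0.096  0.308 ] grasp [0.4998 0.0959 0.153 ] jaw yaw 71.04 tilt 0.2 F [ 0.51  0.23 -2.42] T [0.02 0.01 0.  ] op 0.0232
turn [ 0.01 -0.03  0.03] shift(20mm) [ 0.05  0.11 -0.4 ]
```

View pics/scene5c.png

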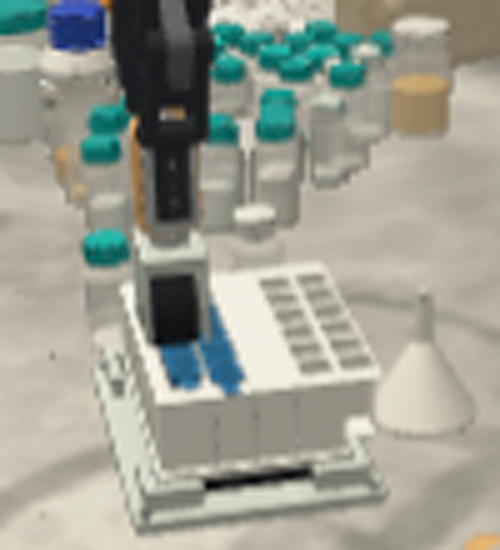

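View pics/top5c.png

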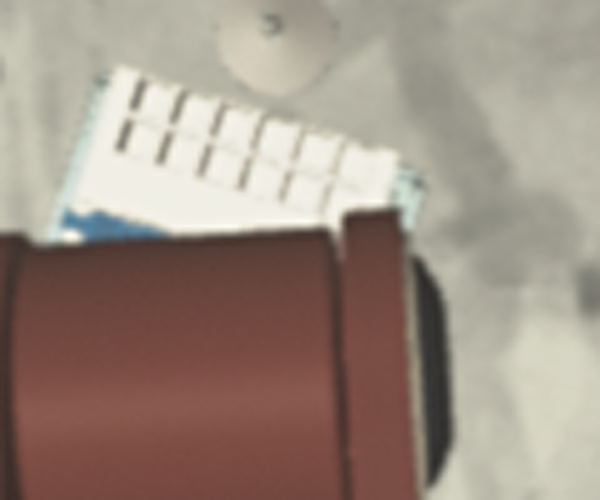

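```bash
python3 - <<'E'
from h import *
from go import *
_,M,g=state()
c,s=np.cos(np.radians(-18.8)),np.sin(np.radians(-18.8))
u=np.array([c,s,0]);v=np.array([-s,c,0])
bot=g-[0,0,.0784]
n=np.array([.5408,.1227,0]);rel=g-n;print('nest xy of grasp',(rel@u*1000).round(1),(rel@v*1000).round(1))
for off in(0,.0009,.002):
  for dz in(.005,.016,.025):
    yy=-np.sqrt(.016**2-(dz-.016)**2)
    q=[proj('scene',bot+u*(off+x)+v*yy+[0,0,dz]) for x in(-.010,.010)]
    print(off,dz,[(((p-[180,120]+.5)*5-.5)).round(0).tolist() for p in q])
E
python3 -c "
import cv2
a=cv2.imread('pics/scene5c.png')
cv2.imwrite('pics/scene5d.png',cv2.resize(a[240:400,120:260],None,fx=4,fy=3.7,interpolation=cv2.INTER_CUBIC))
for r in(290,310,330): print(a[r,140:210:3].sum(1))"
```

```text
nest xy of grasp -30.1 -38.5
0 0.005 [[151.0, 347.0], [197.0, 341.0]]
0 0.016 [[151.0, 328.0], [198.0, 323.0]]
0 0.025 [[149.0, 306.0], [196.0, 301.0]]
0.0009 0.005 [[153.0, 346.0], [199.0, 341.0]]
0.0009 0.016 [[153.0, 328.0], [200.0, 323.0]]
0.0009 0.025 [[151.0, 306.0], [198.0, 301.0]]
0.002 0.005 [[155.0, 346.0], [202.0, 341.0]]
0.002 0.016 [[156.0, 327.0], [202.0, 322.0]]
0.002 0.025 [[154.0, 305.0], [200.0, 300.0]]
[369 385 369 257 133  95  94 102 102 101  99  97  97  98  98  91  93 105
 173 261 343 395 385 491]
[305 313 352 282 163  96  67  74  77  77  78  76  74  73  74  75  72  64
  89 150 260 344 345 308]
[630 480 395 309 240 123  44  55  57  55  58  58  61  57  55  56  56  49
  68 120 220 316 349 326]
```

View pics/scene5d.png

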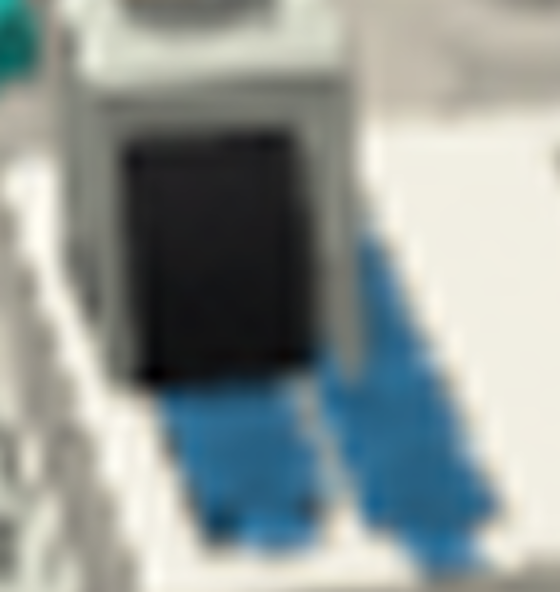

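```bash
cat > nest.py <<'E'
from go import *
import sys
c,s=np.cos(np.radians(-18.8)),np.sin(np.radians(-18.8))
u=np.array([c,s,0]);v=np.array([-s,c,0]);n0=np.array([.5408,.1227,0])
o,M,g=show();rel=g-n0;print('nest x,y %.1f %.1f drum bottom z %.1f'%(rel@u*1000,rel@v*1000,g[2]*1000-78.4),'Fnest',[(round(float(o['contact_force']@w),1)) for w in(u,v)])
if len(sys.argv)>2:
    t=n0+u*float(sys.argv[1])/1000+v*float(sys.argv[2])/1000; t[2]=g[2]
    print('turn',turn_to(M,71.2).round(2),'shift',((t+[0,0,.155]-o['tool_pos'])/.02).round(3))
print('per mm along y, units',(v/20).round(4))
E
python3 nest.py -28.5 -37
```

```text
t 11.2 tcp [0.5004 0.096  0.3082] grasp [0.4999 0.096  0.1532] jaw yaw 71.05 tilt 0.18 F [ 0.48 -0.37 -2.68] T [-0.03  0.02  0.01] op 0.0232
nest x,y -30.1 -38.5 drum bottom z 74.8 Fnest [0.6, -0.2]
turn [ 0.01 -0.03  0.03] shift [0.073 0.041 0.   ]
per mm along y, units [0.0161 0.0473 0.    ]
```

Call:
carry_out:
  increments:
    - [[0.01,-0.03,0.03],[0.08,0.05,-0.1],0]
    - [[0,0,0],[0,0,-0.1],0]
    - [[0,0,0],[0,0,0],0]

```text
t: 11.5
tool_pos: [0.5026, 0.0972, 0.3049]
tool_rot: [-0.965, 1.344, 0.964]
contact_force: [0.3, 0.3, -2.6]
opening: 0.0233
```

```bash
python3 nest.py -28.5 -37
```

```text
t 11.5 tcp [0.5026 0.0972 0.3049] grasp [0.5029 0.0973 0.1499] jaw yaw 71.24 tilt 0.12 F [ 0.26  0.3  -2.64] T [-0.02  0.08 -0.  ] op 0.0233
nest x,y -27.6 -36.3 drum bottom z 71.5 Fnest [0.2, 0.4]
turn [-0.01  0.02 -0.01] shift [-0.037 -0.015  0.   ]
per mm along y, units [0.0161 0.0473 0.    ]
```

Lower in small steps to feel for contact.

Call:
carry_out:
  increments:
    - [[-0.01,0.02,-0.01],[-0.04,-0.01,-0.1],0]
    - [[0,0,0],[0,0,-0.1],0]

```text
t: 11.7
tool_pos: [0.502, 0.097, 0.3012]
tool_rot: [-0.965, 1.346, 0.963]
contact_force: [-1.1, 0.8, -3.6]
opening: 0.0227
```

Call:
carry_out:
  increments:
    - [[0,0,0],[0,0,-0.1],0]

```text
t: 11.8
tool_pos: [0.5023, 0.0971, 0.3]
tool_rot: [-0.965, 1.346, 0.963]
contact_force: [-3.1, 0.7, 8.4]
opening: 0.0233
```

Call:
carry_out:
  increments:
    - [[0,0,0],[0,0,-0.1],0]

```text
t: 11.9
tool_pos: [0.5027, 0.0974, 0.2999]
tool_rot: [-0.964, 1.345, 0.963]
contact_force: [-4.8, 1.9, 9.5]
opening: 0.0236
```

```bash
python3 nest.py -28.5 -37
```

```text
t 11.9 tcp [0.5027 0.0974 0.2999] grasp [0.503  0.0976 0.1449] jaw yaw 71.19 tilt 0.12 F [-4.79  1.89  9.47] T [ 0.45  1.18 -0.03] op 0.0236
nest x,y -27.7 -36.0 drum bottom z 66.5 Fnest [-5.1, 0.3]
turn [-0.01  0.02  0.  ] shift [-0.038 -0.027  0.   ]
per mm along y, units [0.0161 0.0473 0.    ]
```

Call:
carry_out:
  increments:
    - [[0,0,0],[-0.03,-0.01,-0.12],0]

```text
t: 12.0
tool_pos: [0.5026, 0.0976, 0.2999]
tool_rot: [-0.963, 1.343, 0.964]
contact_force: [-3.9, 0.4, 8.7]
opening: 0.0232
```

Call:
carry_out:
  increments:
    - [[0,0,0],[-0.02,0,-0.13],0]

```text
t: 12.1
tool_pos: [0.5027, 0.098, 0.2997]
tool_rot: [-0.962, 1.341, 0.964]
contact_force: [-4.9, 2.3, 8.1]
opening: 0.0231
```

Call:
carry_out:
  increments:
    - [[0,0,0],[-0.02,0,-0.13],0]

```text
t: 12.2
tool_pos: [0.5027, 0.0985, 0.2995]
tool_rot: [-0.961, 1.339, 0.965]
contact_force: [-4.8, 2.0, 6.7]
opening: 0.023
```

```bash
python3 nest.py -28.5 -37
```

```text
t 12.2 tcp [0.5027 0.0985 0.2995] grasp [0.5035 0.0994 0.1445] jaw yaw 71.19 tilt 0.44 F [-4.81  2.03  6.68] T [0.4  0.98 0.04] op 0.023
nest x,y -27.9 -34.1 drum bottom z 66.1 Fnest [-5.2, 0.4]
turn [-0.06  0.05  0.  ] shift [-0.041 -0.081  0.   ]
per mm along y, units [0.0161 0.0473 0.    ]
```

Call:
carry_out:
  increments:
    - [[-0.06,0.05,0],[-0.08,-0.06,-0.17],0]

```text
t: 12.3
tool_pos: [0.5022, 0.0979, 0.2994]
tool_rot: [-0.963, 1.342, 0.963]
contact_force: [-1.7, 2.2, 9.6]
opening: 0.0234
```

Call:
carry_out:
  increments:
    - [[-0.02,0.02,0],[-0.08,-0.02,-0.18],0]

```text
t: 12.4
tool_pos: [0.5017, 0.098, 0.2993]
tool_rot: [-0.964, 1.34, 0.962]
contact_force: [-2.9, 1.5, 10.8]
opening: 0.0231
```

```bash
python3 nest.py -28.5 -37
```

```text
t 12.4 tcp [0.5017 0.098  0.2993] grasp [0.5027 0.0984 0.1443] jaw yaw 71.19 tilt 0.39 F [-2.87  1.53 10.75] T [ 0.4   0.69 -0.01] op 0.0231
nest x,y -28.3 -35.3 drum bottom z 65.9 Fnest [-3.2, 0.5]
turn [-0.02  0.06  0.  ] shift [ 0.009 -0.057  0.   ]
per mm along y, units [0.0161 0.0473 0.    ]
```

Call:
carry_out:
  increments:
    - [[-0.03,0.03,0],[-0.08,-0.04,-0.22],0]

```text
t: 12.5
tool_pos: [0.5013, 0.0978, 0.2987]
tool_rot: [-0.965, 1.339, 0.961]
contact_force: [-2.9, 2.5, 11.4]
opening: 0.0233
```

Call:
carry_out:
  increments:
    - [[-0.03,0.03,0],[-0.08,-0.02,-0.23],0]

```text
t: 12.6
tool_pos: [0.5009, 0.098, 0.2979]
tool_rot: [-0.967, 1.338, 0.959]
contact_force: [-3.6, 2.0, 11.9]
opening: 0.023
```

```bash
python3 nest.py -28.5 -37
```

```text
t 12.6 tcp [0.5009 0.098  0.2979] grasp [0.5024 0.0982 0.1429] jaw yaw 71.19 tilt 0.56 F [-3.63  2.   11.95] T [0.47 0.8  0.02] op 0.023
nest x,y -28.5 -35.5 drum bottom z 64.5 Fnest [-4.1, 0.7]
turn [-0.01  0.1   0.  ] shift [ 0.049 -0.058  0.   ]
per mm along y, units [0.0161 0.0473 0.    ]
```

Call:
carry_out:
  increments:
    - [[-0.02,0.1,0],[0,-0.04,-0.22],0]
    - [[-0.02,0.04,0],[-0.04,-0.02,-0.23],0]

```text
t: 12.8
tool_pos: [0.5025, 0.0981, 0.2967]
tool_rot: [-0.964, 1.342, 0.963]
contact_force: [-4.4, 2.4, 11.8]
opening: 0.0231
```

```bash
python3 nest.py -28.5 -37
```

```text
t 12.8 tcp [0.5025 0.0981 0.2967] grasp [0.5031 0.0984 0.1417] jaw yaw 71.2 tilt 0.26 F [-4.4   2.44 11.82] T [ 0.56  1.12 -0.02] op 0.0231
nest x,y -27.9 -35.2 drum bottom z 63.3 Fnest [-5.0, 0.9]
turn [-0.02  0.04  0.  ] shift [-0.029 -0.06   0.   ]
per mm along y, units [0.0161 0.0473 0.    ]
```

Call:
carry_out:
  increments:
    - [[-0.02,0.04,0],[-0.06,-0.06,-0.23],0]
    - [[-0.02,0.03,0],[-0.06,-0.03,-0.24],0]

```text
t: 13.0
tool_pos: [0.5024, 0.0977, 0.2953]
tool_rot: [-0.963, 1.341, 0.964]
contact_force: [-4.4, 2.9, 14.4]
opening: 0.0235
```

Call:
carry_out:
  increments:
    - [[-0.02,0.03,0],[-0.06,-0.03,-0.24],0]

```text
t: 13.1
tool_pos: [0.5025, 0.0978, 0.2952]
tool_rot: [-0.963, 1.34, 0.964]
contact_force: [-6.3, 3.0, 18.2]
opening: 0.0233
```

```bash
python3 nest.py -28.5 -37
```

```text
t 13.1 tcp [0.5025 0.0978 0.2952] grasp [0.5033 0.0985 0.1402] jaw yaw 71.2 tilt 0.4 F [-6.28  2.95 18.2 ] T [0.68 1.49 0.02] op 0.0233
nest x,y -27.7 -35.0 drum bottom z 61.8 Fnest [-6.9, 0.8]
turn [-0.05  0.05  0.  ] shift [-0.028 -0.047  0.   ]
per mm along y, units [0.0161 0.0473 0.    ]
```

Call:
carry_out:
  increments:
    - [[-0.04,0.04,0],[0,0.15,-0.19],0]
    - [[-0.02,0.03,0],[0,0.16,-0.19],0]

```text
t: 13.3
tool_pos: [0.5044, 0.1045, 0.2953]
tool_rot: [-0.966, 1.344, 0.962]
contact_force: [-6.6, -4.1, 13.5]
opening: 0.0233
```

```bash
python3 nest.py -28.5 -27
```

```text
t 13.3 tcp [0.5044 0.1045 0.2953] grasp [0.505  0.1043 0.1404] jaw yaw 71.21 tilt 0.21 F [-6.65 -4.14 13.5 ] T [-1.06  1.42 -0.01] op 0.0233
nest x,y -28.0 -29.0 drum bottom z 62.0 Fnest [-5.0, -6.1]
turn [ 0.01  0.04 -0.  ] shift [0.036 0.093 0.   ]
per mm along y, units [0.0161 0.0473 0.    ]
```

Call:
carry_out:
  increments:
    - [[0.02,0.04,0],[0.02,0.2,-0.19],0]
    - [[0.04,0.03,0],[0.02,0.2,-0.19],0]

```text
t: 13.5
tool_pos: [0.5073, 0.1115, 0.2954]
tool_rot: [-0.967, 1.346, 0.963]
contact_force: [-3.9, -1.8, 12.7]
opening: 0.0232
```

```bash
python3 nest.py -28.5 -27
```

```text
t 13.5 tcp [0.5073 0.1115 0.2954] grasp [0.5075 0.1112 0.1404] jaw yaw 71.26 tilt 0.15 F [-3.9  -1.81 12.7 ] T [-0.44  0.95  0.02] op 0.0232
nest x,y -27.8 -21.7 drum bottom z 62.0 Fnest [-3.1, -3.0]
turn [ 0.02  0.02 -0.01] shift [-0.107 -0.258  0.   ]
per mm along y, units [0.0161 0.0473 0.    ]
```

Call:
carry_out:
  increments:
    - [[0.02,0.03,0],[0,0.21,-0.2],0]
    - [[0.02,0.03,0],[0,0.2,-0.2],0]
    - [[0.02,0.03,0],[0,0.2,-0.2],0]

```text
t: 13.8
tool_pos: [0.5111, 0.1236, 0.2954]
tool_rot: [-0.967, 1.342, 0.963]
contact_force: [-5.1, -7.2, 14.8]
opening: 0.0231
```

```bash
python3 nest.py -28.5 -10
```

```text
t 13.8 tcp [0.5111 0.1236 0.2954] grasp [0.5119 0.1236 0.1404] jaw yaw 71.3 tilt 0.27 F [-5.1  -7.17 14.83] T [-1.42  1.34 -0.  ] op 0.0231
nest x,y -27.7 -8.4 drum bottom z 62.0 Fnest [-2.5, -8.4]
turn [-0.01  0.05 -0.02] shift [-0.028 -0.057  0.   ]
per mm along y, units [0.0161 0.0473 0.    ]
```

Call:
carry_out:
  increments:
    - [[0.03,0.04,-0.01],[-0.01,0.22,-0.2],0]
    - [[0.03,0.04,-0.01],[-0.02,0.21,-0.2],0]
    - [[0.02,0.03,0],[-0.02,0.2,-0.2],0]

```text
t: 14.1
tool_pos: [0.5146, 0.136, 0.2954]
tool_rot: [-0.963, 1.335, 0.962]
contact_force: [-2.6, -1.2, 11.0]
opening: 0.0231
```

```bash
python3 nest.py -28.5 10
```

```text
t 14.1 tcp [0.5146 0.136  0.2954] grasp [0.5161 0.137  0.1404] jaw yaw 71.19 tilt 0.65 F [-2.64 -1.23 10.95] T [-0.08  0.56  0.02] op 0.0231
nest x,y -28.0 5.5 drum bottom z 62.0 Fnest [-2.1, -2.0]
turn [-0.06  0.1   0.  ] shift [0.122 0.267 0.   ]
per mm along y, units [0.0161 0.0473 0.    ]
```

Call:
carry_out:
  increments:
    - [[-0.03,0.08,0],[0.02,0.19,-0.2],0]
    - [[0,0.04,0],[0,0.2,-0.2],0]
    - [[0.02,0.03,0],[0,0.2,-0.2],0]

```text
t: 14.4
tool_pos: [0.5189, 0.1471, 0.2954]
tool_rot: [-0.968, 1.343, 0.96]
contact_force: [-3.6, -1.2, 12.0]
opening: 0.0232
```

```bash
python3 nest.py -28.5 10
```

```text
t 14.4 tcp [0.5189 0.1471 0.2954] grasp [0.5198 0.1468 0.1404] jaw yaw 71.24 tilt 0.35 F [-3.56 -1.17 12.02] T [-0.19  0.85 -0.02] op 0.0232
nest x,y -27.6 16.0 drum bottom z 62.0 Fnest [-3.0, -2.3]
turn [ 0.02  0.06 -0.01] shift [-0.092 -0.286  0.   ]
per mm along y, units [0.0161 0.0473 0.    ]
```

Call:
carry_out:
  increments:
    - [[0.02,0.05,0],[-0.02,0.21,-0.2],0]
    - [[0.02,0.04,0],[-0.02,0.21,-0.2],0]
    - [[0.02,0.03,0],[-0.02,0.21,-0.2],0]

```text
t: 14.7
tool_pos: [0.5222, 0.1593, 0.2953]
tool_rot: [-0.969, 1.338, 0.959]
contact_force: [-3.2, -5.5, 13.8]
opening: 0.0232
```

```bash
python3 nest.py -28.5 30
```

```text
t 14.7 tcp [0.5222 0.1593 0.2953] grasp [0.5238 0.1593 0.1403] jaw yaw 71.29 tilt 0.59 F [-3.18 -5.54 13.82] T [-1.14  0.86 -0.01] op 0.0232
nest x,y -27.9 29.2 drum bottom z 61.9 Fnest [-1.2, -6.3]
turn [ 0.    0.1  -0.01] shift [0.062 0.047 0.   ]
per mm along y, units [0.0161 0.0473 0.    ]
```

Call:
carry_out:
  increments:
    - [[0.02,0.09,0],[0,0.21,-0.2],0]
    - [[0.02,0.05,0],[-0.01,0.21,-0.2],0]
    - [[0.02,0.03,0],[-0.01,0.19,-0.2],0]

```text
t: 15.0
tool_pos: [0.5267, 0.1718, 0.2953]
tool_rot: [-0.965, 1.333, 0.961]
contact_force: [-3.3, -0.0, 11.0]
opening: 0.0231
```

```bash
python3 nest.py -28.5 45
```

```text
t 15.0 tcp [0.5267 0.1718 0.2953] grasp [0.5285 0.1727 0.1403] jaw yaw 71.28 tilt 0.74 F [-3.28 -0.04 10.97] T [-0.02  0.58  0.02] op 0.0231
nest x,y -27.8 43.3 drum bottom z 61.9 Fnest [-3.1, -1.1]
turn [-0.06  0.12 -0.01] shift [0.083 0.134 0.001]
per mm along y, units [0.0161 0.0473 0.    ]
```

Call:
carry_out:
  increments:
    - [[-0.03,0.1,0],[0,0.05,-0.22],0]
    - [[-0.02,0.03,0],[-0.05,-0.03,-0.23],0]

```text
t: 15.2
tool_pos: [0.5285, 0.1737, 0.2952]
tool_rot: [-0.965, 1.337, 0.963]
contact_force: [-6.3, 1.8, 14.9]
opening: 0.0233
```

Call:
carry_out:
  increments:
    - [[-0.04,0.03,0],[-0.1,-0.22,-0.22],0]
    - [[-0.04,0.03,0],[-0.12,-0.26,-0.22],0]
    - [[-0.03,0.03,0],[-0.12,-0.26,-0.22],0]

```text
t: 15.5
tool_pos: [0.5247, 0.1622, 0.2953]
tool_rot: [-0.965, 1.335, 0.964]
contact_force: [-5.2, 3.6, 14.1]
opening: 0.0234
```

```bash
python3 nest.py -28.5 20
```

```text
t 15.5 tcp [0.5247 0.1622 0.2953] grasp [0.526  0.1631 0.1403] jaw yaw 71.34 tilt 0.58 F [-5.23  3.63 14.13] T [0.77 1.16 0.03] op 0.0234
nest x,y -27.0 33.5 drum bottom z 61.9 Fnest [-6.1, 1.8]
turn [-0.06  0.08 -0.02] shift [-0.222 -0.571  0.   ]
per mm along y, units [0.0161 0.0473 0.    ]
```

Call:
carry_out:
  increments:
    - [[-0.06,0.08,-0.02],[-0.2,-0.3,-0.22],0]
    - [[-0.04,0.04,0],[-0.2,-0.3,-0.22],0]
    - [[-0.04,0.04,0],[-0.2,-0.32,-0.22],0]
    - [[-0.04,0.04,0],[-0.2,-0.32,-0.22],0]

```text
t: 15.9
tool_pos: [0.5146, 0.1398, 0.2954]
tool_rot: [-0.971, 1.335, 0.955]
contact_force: [-1.4, 1.5, 12.1]
opening: 0.0229
```

```bash
python3 nest.py -28.5 20
```

```text
t 15.9 tcp [0.5146 0.1398 0.2954] grasp [0.5169 0.1396 0.1404] jaw yaw 71.27 tilt 0.85 F [-1.43  1.51 12.13] T [0.58 0.62 0.03] op 0.0229
nest x,y -28.0 8.3 drum bottom z 62.0 Fnest [-1.8, 1.0]
turn [ 0.01  0.15 -0.01] shift [0.281 0.552 0.001]
per mm along y, units [0.0161 0.0473 0.    ]
```

Call:
carry_out:
  increments:
    - [[0,0.12,-0.01],[-0.14,-0.3,-0.24],0]
    - [[-0.03,0.05,0],[-0.15,-0.3,-0.24],0]
    - [[-0.03,0.05,0],[-0.15,-0.32,-0.24],0]
    - [[-0.04,0.05,0],[-0.15,-0.32,-0.24],0]

```text
t: 16.3
tool_pos: [0.5086, 0.1172, 0.2952]
tool_rot: [-0.967, 1.337, 0.959]
contact_force: [-5.1, 3.6, 16.0]
opening: 0.0233
```

Call:
carry_out:
  increments:
    - [[0,0.05,0],[-0.15,-0.3,-0.24],0]
    - [[-0.03,0.05,0],[-0.15,-0.3,-0.24],0]
    - [[-0.03,0.05,0],[-0.15,-0.32,-0.24],0]

```text
t: 16.6
tool_pos: [0.5034, 0.1007, 0.2952]
tool_rot: [-0.964, 1.336, 0.962]
contact_force: [-4.9, 3.6, 14.8]
opening: 0.0228
```

```bash
python3 nest.py -28.5 -42
```

```text
t 16.6 tcp [0.5034 0.1007 0.2952] grasp [0.5049 0.1014 0.1402] jaw yaw 71.22 tilt 0.61 F [-4.9   3.63 14.85] T [ 0.78  1.25 -0.02] op 0.0228
nest x,y -27.1 -31.7 drum bottom z 61.8 Fnest [-5.8, 1.9]
turn [-0.05  0.09 -0.  ] shift [-0.157 -0.427  0.   ]
per mm along y, units [0.0161 0.0473 0.    ]
```

Call:
carry_out:
  increments:
    - [[-0.05,0.08,0],[-0.18,-0.3,-0.23],0]
    - [[-0.03,0.05,0],[-0.18,-0.3,-0.23],0]
    - [[-0.03,0.05,0],[-0.08,-0.05,-0.24],0]

```text
t: 16.9
tool_pos: [0.499, 0.0887, 0.2951]
tool_rot: [-0.967, 1.339, 0.959]
contact_force: [-4.1, 2.8, 15.7]
opening: 0.0232
```

```bash
python3 nest.py -28.5 -42
```

```text
t 16.9 tcp [0.499  0.0887 0.2951] grasp [0.5005 0.0888 0.1401] jaw yaw 71.19 tilt 0.53 F [-4.07  2.79 15.65] T [0.61 1.14 0.02] op 0.0232
nest x,y -27.3 -45.1 drum bottom z 61.7 Fnest [-4.8, 1.3]
turn [-0.01  0.09  0.  ] shift [0.063 0.172 0.   ]
per mm along y, units [0.0161 0.0473 0.    ]
```

Call:
carry_out:
  increments:
    - [[0,0.09,0],[0,0,0.4],0]
    - [[0,0,0],[0,0,1],0]
    - [[0,0,0],[-0.3,-0.5,1],0]
    - [[0,0,0.1],[-0.3,-1,1],0]
    - [[0,0,0.15],[-0.1,-1,0.4],0]
    - [[0,0,0.15],[0,-1,0.2],0]
    - [[0,0,0.15],[0.2,-1,0.2],0]
    - [[0,0,0.15],[0.2,-1,0.2],0]

```text
t: 17.7
tool_pos: [0.4915, -0.0229, 0.3874]
tool_rot: [-1.023, 1.317, 1.023]
contact_force: [0.9, -0.9, -2.8]
opening: 0.0234
```

```bash
python3 go.py .5824 -.2346 .2 84.7
python3 - <<'E'
from h import *
for n,b in(('scene',(180,140,270,230)),('top',(160,170,260,260))):
    im,d=get_image(n);np.savez(f'/tmp/{n}6.npz',im=im,d=d)
    cv2.imwrite(f'pics/{n}6c.png',cv2.resize(im[b[1]:b[3],b[0]:b[2]],None,fx=6,fy=6,interpolation=cv2.INTER_CUBIC))
    P=cloud(n,d);P0=cloud(n,np.load(f'/tmp/{n}0.npz')['d'])
    c,s=np.cos(np.radians(-18.8)),np.sin(np.radians(-18.8))
    for Q,l in((P0,'before'),(P,'after')):
        r=Q-[.5408,.1227,0];X=r[...,0]*c+r[...,1]*s;Y=-r[...,0]*s+r[...,1]*c
        for xr in(-27,-9):
            out=[]
            for y in(-45,-27,-9,9,27,45):
                m=(abs(X*1000-xr)<5)&(abs(Y*1000-y)<6)&(d>0)&(Q[...,2]>.03)
                out.append((round(float(np.median(Q[m][:,2])*1000),1),int(m.sum())) if m.any() else None)
            print(n,l,xr,out)
E
```

```text
t 17.7 tcp [ 0.4915 -0.0229  0.3874] grasp [ 0.4915 -0.0229  0.2324] jaw yaw 75.66 tilt 0.01 F [ 0.93 -0.9  -2.84] T [ 0.01  0.   -0.03] op 0.0234
turn [ 0.   -0.    1.58] shift(20mm) [  4.54 -10.58  -1.62]
scene before -27 [(66.8, 12), (66.7, 10), (66.7, 10), (67.1, 10), (66.9, 8), (66.4, 12)]
scene before -9 [(62.2, 10), (62.2, 12), (61.7, 10), (62.3, 10), (62.3, 10), (61.8, 10)]
scene after -27 [(61.4, 10), (62.1, 11), (62.4, 10), (62.3, 9), (61.8, 10), (62.2, 10)]
scene after -9 [(62.0, 11), (62.2, 12), (62.1, 9), (62.1, 10), (62.4, 8), (62.1, 10)]
top before -27 [(68.5, 27), (67.9, 28), (68.0, 27), (68.3, 30), (68.3, 27), (68.8, 29)]
top before -9 [(63.1, 26), (64.2, 25), (62.9, 30), (63.2, 27), (63.8, 28), (63.1, 28)]
top after -27 [(63.5, 28), (63.5, 26), (63.1, 28), (64.1, 27), (63.4, 31), (63.3, 26)]
top after -9 [(63.2, 27), (62.7, 26), (63.8, 29), (64.2, 28), (63.1, 27), (63.8, 29)]
```

View pics/scene6c.png

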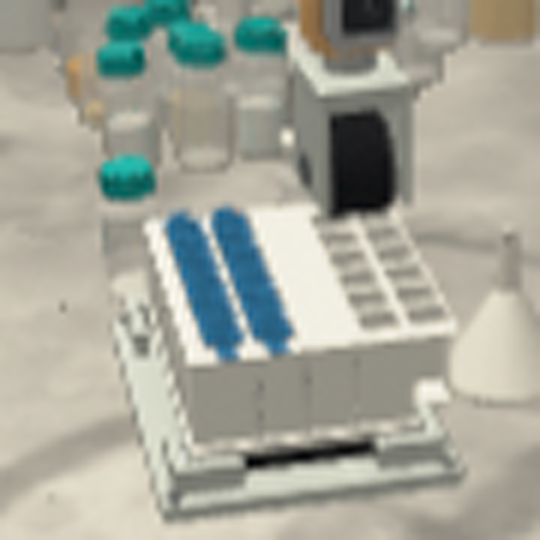

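View pics/top6c.png

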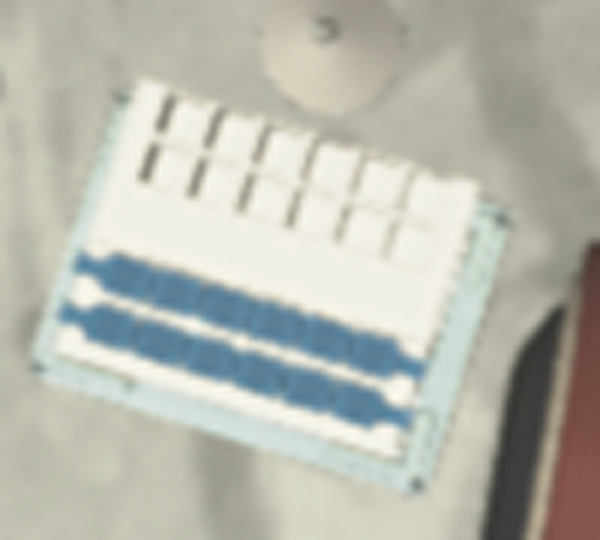

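Both cameras' depth puts all six caps level with the sealed strip, to about 1 mm, so they are home. Next, the roller goes back to the stand.

Call:
carry_out:
  increments:
    - [[0,0,0.2],[0.45,-1,0.1],0]
    - [[0,0,0.2],[0.45,-1,0.1],0]
    - [[0,0,0.2],[0.45,-1,0.1],0]
    - [[0,0,0.2],[0.45,-1,0.1],0]
    - [[0,0,0.2],[0.45,-1,0.1],0]
    - [[0,0,0.2],[0.45,-1,0.1],0]
    - [[0,0,0.2],[0.45,-1,0.1],0]
    - [[0,0,0.1],[0.45,-1,0.1],0]

```text
t: 18.6
tool_pos: [0.5651, -0.1839, 0.3996]
tool_rot: [-1.133, 1.254, 1.148]
contact_force: [-0.3, 0.2, -2.6]
opening: 0.0233
```

```bash
python3 go.py .5824 -.2346 .2 84.7
```

```text
t 18.6 tcp [ 0.5651 -0.1839  0.3996] grasp [ 0.564  -0.1831  0.2447] jaw yaw 84.64 tilt 0.51 F [-0.35  0.22 -2.58] T [-0.   -0.06  0.01] op 0.0233
turn [-0.05 -0.07  0.01] shift(20mm) [ 0.87 -2.53 -2.23]
```

Call:
carry_out:
  increments:
    - [[-0.05,-0.07,0],[0.4,-1,-0.5],0]
    - [[0,0,0],[0.4,-1,-0.6],0]
    - [[0,0,0],[0,-0.3,-0.5],0]
    - [[0,0,0],[0,0,0],0]
    - [[0,0,0],[0,0,0],0]

```text
t: 19.1
tool_pos: [0.5826, -0.2306, 0.3643]
tool_rot: [-1.136, 1.252, 1.143]
contact_force: [0.8, -0.1, -3.7]
opening: 0.0231
```

```bash
python3 go.py .5824 -.2346 .15 84.7
```

```text
t 19.1 tcp [ 0.5826 -0.2306  0.3643] grasp [ 0.5821 -0.2301  0.2094] jaw yaw 84.6 tilt 0.26 F [ 0.77 -0.14 -3.72] T [-0.03 -0.   -0.03] op 0.0231
turn [-0.04 -0.03  0.02] shift(20mm) [-0.01 -0.2  -2.97]
```

Call:
carry_out:
  increments:
    - [[-0.04,-0.03,0.02],[0,-0.2,-1],0]
    - [[0,0,0],[0,0,-1],0]
    - [[0,0,0],[0,0,-0.5],0]
    - [[0,0,0],[0,0,0],0]
    - [[0,0,0],[0,0,0],0]

```text
t: 19.6
tool_pos: [0.5828, -0.2305, 0.3168]
tool_rot: [-1.147, 1.247, 1.14]
contact_force: [0.5, -1.2, -3.3]
opening: 0.0233
```

```bash
python3 go.py .5824 -.2346 .14 84.7
python3 - <<'E'
from fit import *
from go import *
o,M,g=state()
th=np.radians(-5.3)
for n,b,k in(('scene',(310,180,410,300),5),('top',(320,150,420,240),6)):
    im,d=get_image(n);v=cv2.resize(im[b[1]:b[3],b[0]:b[2]],None,fx=k,fy=k,interpolation=cv2.INTER_CUBIC)
    # roller predicted upright at g with +0/0.9mm x
    bz=g[2]-.0784
    p=[g[0]+.0005,g[1],th]
    L=[(T(p,rc(-.014,.014,-.018,.018,bz+.007)),(0,0,255)),(T(p,rc(-.014,.014,-.018,.018,bz+.048)),(0,0,255)),(T([.5833,-.2337,th],rc(-.0155,.0155,-.0195,.0195,.04)),(0,255,0))]
    for q,c in L:
        q=np.array([proj(n,w) for w in q]);q=(q-[b[0],b[1]]+.5)*k-.5
        cv2.polylines(v,[q.astype(np.int32)],True,c,1)
    cv2.imwrite(f'pics/{n}7c.png',v)
E
```

```text
t 19.6 tcp [ 0.5828 -0.2305  0.3168] grasp [ 0.5835 -0.2307  0.1618] jaw yaw 84.95 tilt 0.25 F [ 0.49 -1.19 -3.27] T [ 0.   -0.06 -0.01] op 0.0233
turn [ 0.01  0.04 -0.04] shift(20mm) [-0.02 -0.21 -1.09]
```

View pics/scene7c.png

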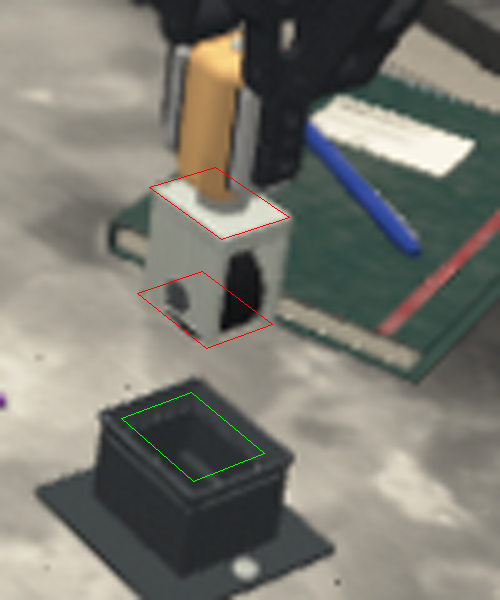

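View pics/top7c.png

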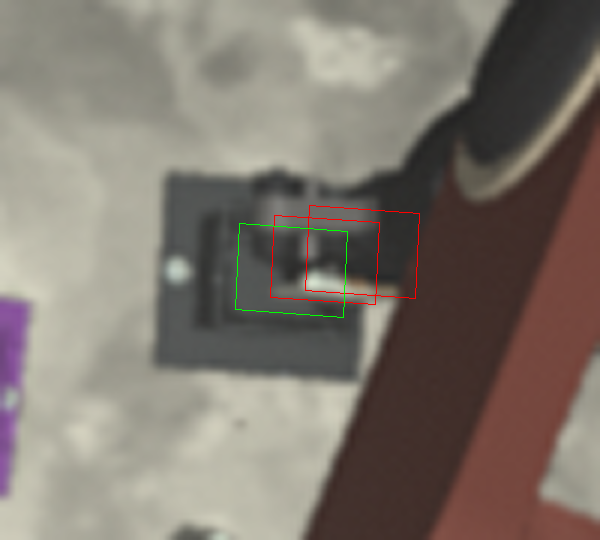

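Run:
```python
import cv2,numpy as np
from h import *
im,d=get_image('scene')
b=(325,175,385,255)
v=cv2.resize(im[b[1]:b[3],b[0]:b[2]],None,fx=6.6,fy=7.4,interpolation=cv2.INTER_CUBIC)
old=cv2.resize(cv2.imread('pics/scene4c.png'),None,fx=.2,fy=.2,interpolation=cv2.INTER_AREA) # 310..410,150..270
w=cv2.resize(old[0:80,15:75],None,fx=6.6,fy=7.4,interpolation=cv2.INTER_CUBIC)
cv2.imwrite('pics/cmp.png',np.hstack([v,w])[:600])
```

```text
(no output)
```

View pics/cmp.png

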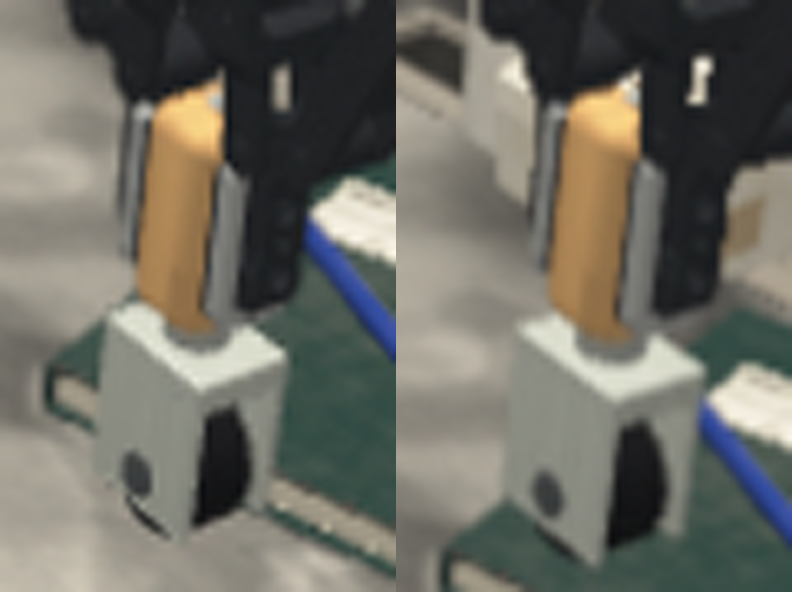

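Call:
carry_out:
  increments:
    - [[0.01,0.04,-0.04],[-0.02,-0.2,-0.7],0]
    - [[0,0,0],[0,-0.02,-0.7],0]
    - [[0,0,0],[0,-0.02,-0.3],0]
    - [[0,0,0],[0,0,0],0]

```text
t: 20.15
tool_pos: [0.5827, -0.2364, 0.2818]
tool_rot: [-1.143, 1.251, 1.137]
contact_force: [-0.3, -0.5, -4.1]
opening: 0.0233
```

```bash
python3 go.py .5824 -.2346 .118 84.7
```

```text
t 20.15 tcp [ 0.5827 -0.2364  0.2818] grasp [ 0.5831 -0.2367  0.1268] jaw yaw 84.66 tilt 0.19 F [-0.34 -0.53 -4.1 ] T [-0.02  0.03 -0.01] op 0.0233
turn [0.02 0.03 0.01] shift(20mm) [-0.01  0.09 -0.44]
```

Call:
carry_out:
  increments:
    - [[0.02,0.03,0],[-0.01,0.09,-0.2],0]
    - [[0,0,0],[0,0,-0.25],0]
    - [[0,0,0],[0,0,-0.25],0]

```text
t: 20.45
tool_pos: [0.5827, -0.2347, 0.2672]
tool_rot: [-1.14, 1.252, 1.14]
contact_force: [-1.2, -0.5, -3.3]
opening: 0.0232
```

```bash
python3 go.py .5824 -.2346 .1 84.7
```

```text
t 20.45 tcp [ 0.5827 -0.2347  0.2672] grasp [ 0.5827 -0.2347  0.1122] jaw yaw 84.65 tilt 0.01 F [-1.16 -0.45 -3.28] T [-0.02 -0.01 -0.01] op 0.0232
turn [0.   0.   0.01] shift(20mm) [-0.01  0.01 -0.61]
```

Well aligned, so I insert.

Call:
carry_out:
  increments:
    - [[0,0,0],[-0.01,0,-0.25],0]
    - [[0,0,0],[0,0,-0.25],0]

```text
t: 20.65
tool_pos: [0.5826, -0.2346, 0.2565]
tool_rot: [-1.141, 1.251, 1.14]
contact_force: [0.2, -0.0, -2.7]
opening: 0.0229
```

Call:
carry_out:
  increments:
    - [[0,0,0],[0,0,-0.25],0]
    - [[0,0,0],[0,0,-0.2],0]

```text
t: 20.85
tool_pos: [0.5825, -0.2346, 0.2465]
tool_rot: [-1.141, 1.252, 1.14]
contact_force: [0.2, -0.3, -3.5]
opening: 0.0232
```

```bash
python3 go.py .5824 -.2346 .085 84.7
```

```text
t 20.85 tcp [ 0.5825 -0.2346  0.2465] grasp [ 0.5826 -0.2346  0.0915] jaw yaw 84.66 tilt 0.03 F [ 0.24 -0.35 -3.46] T [0.03 0.01 0.  ] op 0.0232
turn [0.   0.   0.01] shift(20mm) [-0.01  0.   -0.33]
```

Call:
carry_out:
  increments:
    - [[0,0,0],[0,0,-0.2],0]
    - [[0,0,0],[0,0,-0.12],0]
    - [[0,0,0],[0,0,-0.08],0]

```text
t: 21.15
tool_pos: [0.5829, -0.2347, 0.2404]
tool_rot: [-1.14, 1.252, 1.141]
contact_force: [-4.7, 3.2, 8.9]
opening: 0.0233
```

```bash
python3 go.py .5824 -.2346 .085 84.7
```

```text
t 21.15 tcp [ 0.5829 -0.2347  0.2404] grasp [ 0.5828 -0.2346  0.0854] jaw yaw 84.67 tilt 0.06 F [-4.68  3.17  8.94] T [ 0.51  1.14 -0.03] op 0.0233
turn [-0.01 -0.01  0.01] shift(20mm) [-0.03  0.01 -0.02]
```

Call:
carry_out:
  increments:
    - [[0,0,0],[0,0,0.02],0]
    - [[0,0,0],[0,0,0],0.35]
    - [[0,0,0],[0,0,0],0.5]
    - [[0,0,0],[0,0,0],0.6]
    - [[0,0,0],[0,0,0],0.6]
    - [[0,0,0],[0,0,0],0.6]

```text
t: 21.75
tool_pos: [0.5843, -0.2355, 0.2437]
tool_rot: [-1.144, 1.25, 1.136]
contact_force: [0.4, 0.4, -0.5]
opening: 0.0514
```

```bash
python3 go.py .5824 -.2346 .085 84.7
python3 - <<'E'
from h import *
im,d=get_image('scene');b=(310,180,410,300)
cv2.imwrite('pics/scene8c.png',cv2.resize(im[b[1]:b[3],b[0]:b[2]],None,fx=5,fy=5,interpolation=cv2.INTER_CUBIC))
E
```

```text
t 21.75 tcp [ 0.5843 -0.2355  0.2437] grasp [ 0.5851 -0.2359  0.0888] jaw yaw 84.67 tilt 0.32 F [ 0.36  0.42 -0.55] T [-0.02 -0.01 -0.07] op 0.0514
turn [0.03 0.05 0.01] shift(20mm) [-0.1   0.05 -0.19]
```

View pics/scene8c.png

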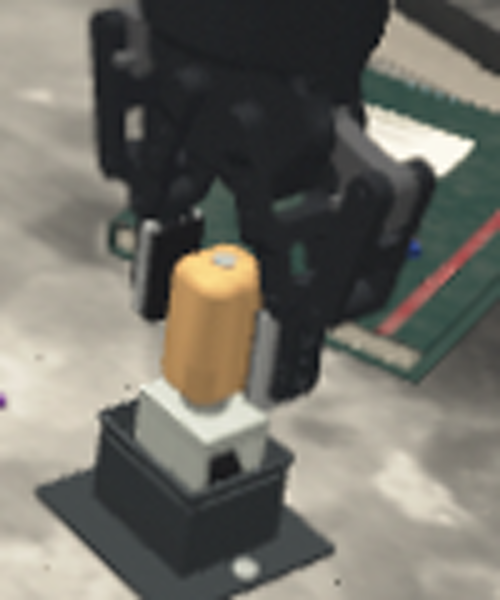

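Call:
carry_out:
  increments:
    - [[0,0,0],[0,0,0.3],0.8]
    - [[0,0,0],[0,0,0.6],0.8]
    - [[0,0,0],[0,0,1],0.8]
    - [[0,0,0],[0,0,1],0.8]
    - [[0,0,0],[0,0,1],0.8]
    - [[0,0,0],[0,0,1],0.8]
    - [[0,0,0],[0,0,1],0.8]
    - [[0,0,0],[0,0,1],0.8]

```text
t: 22.6
tool_pos: [0.5828, -0.2347, 0.3894]
tool_rot: [-1.142, 1.251, 1.138]
contact_force: [-0.1, -0.1, 1.0]
opening: 0.0683
```

Call:
carry_out:
  increments:
    - [[0,0,0],[-0.6,0.8,0.3],0.8]
    - [[0,0,0],[-0.6,1,0.3],0.8]
    - [[0,0,0],[-0.6,1,0.3],0.8]
    - [[0,0,0],[-0.6,1,0.3],0.8]
    - [[0,0,0],[-0.6,1,0.3],0.8]
    - [[0,0,0],[-0.6,1,0],0.8]
    - [[0,0,0],[0,0,0],0.8]
    - [[0,0,0],[0,0,0],0.8]

```text
t: 23.4
tool_pos: [0.5078, -0.1153, 0.4372]
tool_rot: [-1.158, 1.242, 1.118]
contact_force: [0.4, -0.4, 1.2]
opening: 0.0684
```

Run:
```python
from fit import *
from go import *
show()
th=np.radians(-5.3);p=[.5833,-.2337,th]
for n,b,k in(('scene',(310,210,410,310),5),('top',(330,160,410,230),7)):
    im,d=get_image(n);cv2.imwrite(f'pics/{n}9.png',im);P=cloud(n,d)
    r=P-[.5833,-.2337,0];m=(np.hypot(r[...,0],r[...,1])<.03)&(P[...,2]>.105);print(n,'handle top z',np.median(P[m][:,2]),P[m][:,:2].mean(0),m.sum())
    v=cv2.resize(im[b[1]:b[3],b[0]:b[2]],None,fx=k,fy=k,interpolation=cv2.INTER_CUBIC)
    for pts,c in((rc(-.014,.014,-.012,.012,.111),(255,0,0)),(rc(-.014,.014,-.018,.018,.055),(0,0,255))):
        q=np.array([proj(n,w) for w in T(p,pts)]);q=(q-[b[0],b[1]]+.5)*k-.5
        cv2.polylines(v,[q.astype(np.int32)],True,c,1)
    cv2.imwrite(f'pics/{n}9c.png',v)
    P0=cloud(n,np.load(f'/tmp/{n}0.npz')['d']);r=P0-[.5833,-.2337,0];m=(np.hypot(r[...,0],r[...,1])<.03)&(P0[...,2]>.105);print('  before',np.median(P0[m][:,2]),P0[m][:,:2].mean(0),m.sum())
```

```text
t 23.4 tcp [ 0.5078 -0.1153  0.4372] grasp [ 0.5113 -0.117   0.2822] jaw yaw 84.61 tilt 1.44 F [ 0.39 -0.37  1.18] T [-0.02 -0.05 -0.01] op 0.0684
scene handle top z 0.11014393025769825 [ 0.58121271 -0.23859791] 167
  before 0.11003995334562428 [ 0.58045745 -0.23719886] 162
top handle top z 0.11112775881878828 [ 0.58751409 -0.23551415] 100
  before 0.11080585232560158 [ 0.5832529  -0.23223594] 155
```

View pics/scene9c.png

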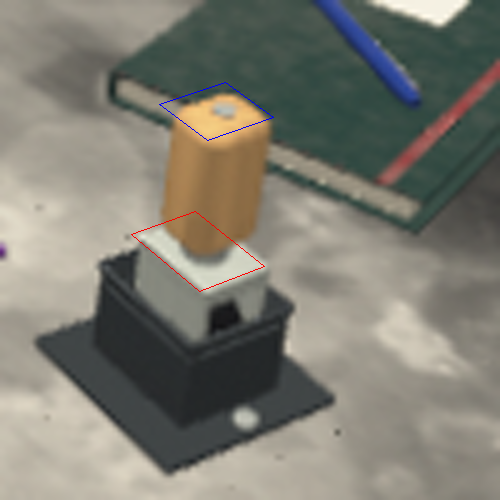

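View pics/top9.png

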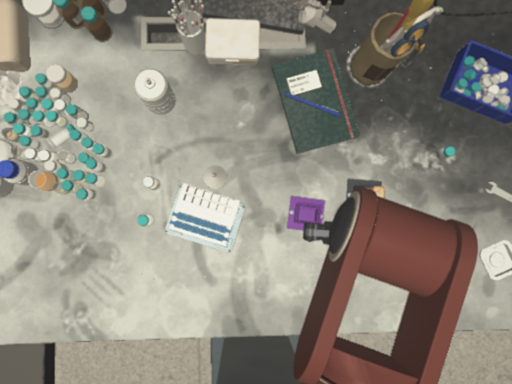

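View pics/scene9.png

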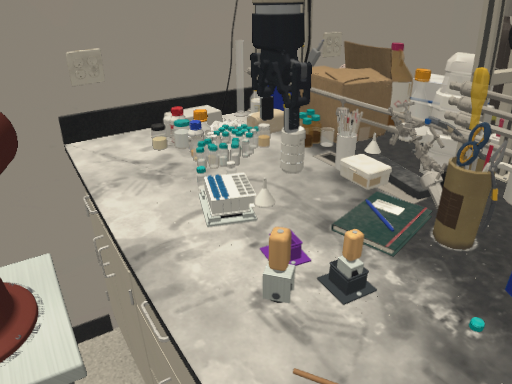

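```bash
python3 -c "
from station import *
print(get_obs()['dq'].round(3)); print(finish_job())"
```

```text
[-0.009  0.017  0.004 -0.002 -0.004  0.001]
the job is handed in; nothing more can be done
None
```

I rolled the loose strip home, put the roller back in its stand, released it and handed the job in at about 23 s of the 72 s allowed. The hand-in reports no verdict, so success rests on the checks below.

- **Rolling:** I took the small roller from the dark stand, pressed caps 1 and 2 home, then rolled to cap 6 and back. Contact loads read after each move were about 11–21 N, below the 30 N limit. I sampled only at the end of each move, so short peaks in between were not measured.
- **Caps:** The drum ran level at 61.7–62.0 mm on the way back. Depth from both cameras put all six caps level with the sealed strip: most within 0.5 mm, with a spread of about 1 mm. Before rolling they stood about 5 mm higher.
- **Roller:** It went back down to the same height as at pick-up. The handle top read 110 mm both before and after. The scene camera put it within about 1.6 mm of where it started and upright. The top camera's centre reading moved by about 5 mm, but the arm hid part of the handle in that view, so I did not rely on it.
- **Surroundings:** The vials and funnel showed no visible movement in the last pictures, and the gripper was clear of everything.

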